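Close the charged flask: funnel out, matching taper stopper tapped home

ROBOT

A 6-joint arm with a two-finger parallel gripper is mounted at the origin on the work surface. World frame = base frame: x ahead of the robot, y to its left, z up, the work surface at z = 0. Lengths are in m, angles in rad, forces in N, time in s.
With the tool pointing down it reaches from about 0.25 to 0.775 m from the base axis. Payload 4 kg.
Tool frame: the origin (TCP) lies on the centre line of the jaws, within the pads' length; the fingertips stand 8 mm ahead of it and the grasp point (between the pads) lies 11 mm behind it; z points along the fingers, y is the direction in which the jaws open and shut (so a half turn about z gives the same grasp; the last joint's range is limited). The gripper opens to 94 mm and grips with 3 to 60 N. Pads are 16 mm wide; open, the fingers measure 119 mm over their backs; the gripper's body (75 mm by 177 mm) begins 78 mm behind the grasp point.
Start: joints at [-1.319, 0.087, 1.371, -0, 1.684, -0.103], TCP at [0.191, -0.516, 0.214] pointing down, gripper open.
Joint ranges: [-3.1, 3.1], [-0.76, 2.03], [0.27, 2.55], [-1.08, 4.22], [0.17, 2.65], [-2.57, 2.57]. Speed limits (rad/s): [2.79, 2.79, 3.14, 3.14, 3.14, 3.14].

INTERFACE

Orientations are given as [roll, pitch, yaw] about the fixed x, y, z axes, in that order (R = Rz(yaw) Ry(pitch) Rx(roll)).
In Python, from bench import * gives the robot as it stands.
- The arm moves only by the tool step_arm, never from a script. Its argument "steps" is a list of rows, each an object of numbers: "jaw": the opening, from 0 (shut) to 1 (fully open); "tx", "ty", "tz": the shift along the tool's x, y, z in m; "ax", "ay", "az": the turn, a rotation vector about the tool's x, y, z in rad. In form: [{"jaw": .., "tx": .., "ty": .., "tz": .., "ax": .., "ay": .., "az": ..}, ...]. A call has 1 to 8 rows; each row is the pose to reach, as a shift and turn from the pose measured when the call began, along the tool's axes at that moment; what a row does not reach only later rows make up. A row lasts 1/10 s, in which the tool goes at most 50 mm and 8.59 degrees, less where a joint would pass 70% of its speed; a pose out of reach is approached as far as the arm can. A call with a gripper value outside its range is refused whole. The fingers move at their own pace and stop on an object; the grip force is fixed at half the most. Time passes only in rows, so rows that repeat a pose let the fingers close. It gives the time, the measured TCP pose, the force and the opening at its end, in the units of the state.
- get_obs(): the state, without advancing time (a new reading comes with each control period).
- snapshot(name): name is "scene" or "top" or "wrist"; returns (picture, depth): 420x560x3 uint8, red, green, blue; 420x560 float32, m along the optical axis (not along the pixel's ray), 0 where there is no reading.
- camera_model(name): a dict with "intrinsics" (3x3 intrinsics, pixels), "origin" and "orientation" of the camera in the world. Camera axes: x right, y down, z forward; pixel columns grow to the right and rows downward; lengths in m; the calibration is good to about 2 mm. A picture is of the moment at which its call begins: read the wrist's pose just before it. camera_model takes no time and is no camera call; for the wrist camera it gives the pose at the moment of the call.
- close_job(): hands the job in, once; it reports no verdict.
Trained networks look in the newest picture that a camera, given by its name, has taken for a name from the list of things; names that differ only in an ending like _2 or _b are one class to them, and where a whole thing is asked for, a point or a joint stands for the part that bears it (a point fixed in the world has none). Each returns a list of dicts, best first, with "confidence" (0 to 1); they miss things now and then, are a little off and sometimes report something else, mostly with a low value. They report only what shows in the picture. A call takes as long as a camera call. They do not tell look-alikes from the thing itself.
- silhouettes(camera, query): "pixels" (420x560 bool, what is visible of it) and "rect" ([left, top, right, bottom] in pixels, round what is visible of it).
The state is a dict: "time": time; "joint_positions": joint angles; "qvel": joint speeds; "joint_torque": joint torques, N m; "tool_pos": TCP position; "ee_rot": TCP orientation; "wrist_force": force on the tool from outside, world axes, zero at the start; "wrist_torque": the same for the moment, N m; "width": finger opening in m.
Only numpy, scipy, OpenCV 4.12 (cv2) and the standard library are available. Lean on these libraries where they do the work, as an engineer would, in place of code of your own. Each camera call takes 0.05 s, during which the arm holds its last target. There are 200 camera calls.

TASK

The flask has been charged, so close it: lift the orange powder funnel out of the slanting side neck and stand it upright, stem down, in the empty beaker. Then take the one stopper that fits that neck, the blue one, set it loosely in the neck and let go of it, and tap it down until its collar sits on the neck's rim and it stays there by friction alone. Do not knock the glassware, and leave the bottles and the other two stoppers as they are.

Things in the scene. Friction and masses are not known exactly. Their poses are not given: they have to be found in the camera images.
- flask: 500 ml round glass flask (diameter 104, centre 98 up) in a white heating mantle (diameter 156, top 93 up) on a grey stand plate; all fixed. Origin on the bench under the flask's centre, z up. The open side neck leans 30 degrees from vertical to -x of this frame; a second one with a red cap and a thermometer (reaching 120 past its mouth) leans 30 degrees to +x
- condenser_foot (a point): foot of the upright glass condenser on the flask's centre neck, on its axis 211 above the bench; from here the condenser, diameter 30 to 32, rises to 500 above the bench; below is the centre neck, diameter 37; fixed
- rod_clamp (a point): where the clamp meets the stand's upright steel rod, on the rod's axis 183 above the bench, at x +88, y +88 in the flask's frame; the rod is 12 thick and 568 high; a boss head of 34 by 32 by 40 and a clamp bar 12 wide run level from here to the centre neck; fixed
- neck: open side neck: frosted socket, outside diameter 37 at the bevelled rim, inside tapering from diameter 29 at the mouth to 26 at 32 deep. Origin at the centre of the mouth in the rim's plane, 183 above the bench; z points out along the neck's axis, 30 degrees from vertical; y is level. The axis passes through the flask's centre, 98 from the mouth. The funnel stands in it at first
- funnel: orange plastic powder funnel, about 40 g; origin on its axis under its shoulder, z to its wide end. Tapered stem, diameter 29 to 26, reaches 30 below the origin; the cone widens from diameter 31 at +2 to 56 at +20; straight rim band, diameter 56, +20 to +32. Starts lightly stuck in the neck (z along the neck's z, origin 2 above the rim); a small pull along the neck frees it
- beaker: small empty glass beaker, loose, 90 g, outside diameter 50, inside 45, 70 high, origin at the centre of its underside. When the funnel stands in it stem down, the cone rests on the beaker's rim with the funnel's origin about 59 above the bench
- rack: fixed pale wooden stopper block, 56 (x) by 160 (y) by 45 high, origin at the centre of its underside; three holes of diameter 31 in a row along its y, 50 apart, in which the three stoppers stand by their collars, in any order
- stopper_blue: blue taper stopper for this neck, 40 g; origin on its axis under the collar, z to the grip, upright in the block. Collar diameter 37, 0 to +4; grip diameter 24, +4 to +30, flat top; shank diameter 29 to 26, blunt nose, to -38. Set gently (under 5 N) in the neck it stands with the collar 2 to 6 off the rim; 10 to 18 N along the neck drives it home, the rim stops the collar, friction holds it
- stopper_red: red stopper, too small for this neck (shank diameter 24, grip diameter 21, collar 36), same heights as the blue one, standing in the block; to be left there
- stopper_white: white stopper, the same as the red one; to be left in the block
- amber_bottle: amber glass bottle with a black cap, diameter 56, 115 high, origin at the centre of its underside; bystander standing between the robot and the flask
- jar_red: white jar with a red cap, diameter 68, 125 high, origin at the centre of its underside; bystander
- jar_blue: white jar with a blue cap, diameter 68, 125 high, origin at the centre of its underside; bystander
Not all that is in view belongs to the job. Of the things shaped like the stopper_blue, the blue one is meant. Of the things shaped like the funnel, the orange one is meant.

How it is judged:
By the outcome, as a careful person would: the job done as asked, in the order asked, and still so for the second after the job is handed in, with the robot touching nothing.
It also fails if it takes over 67 s, if anything falls off the work surface, if the arm or the gripper's body presses on something with over 40 N, if the wrist force passes 120 N, or if a joint passes its speed limit or range.

## Working session

There is one attempt and no reset: what is moved stays moved. The work goes in short steps, Python scripts to look and compute and a tool call to move; the robot and the scene stay as the last step left them, time stands still between calls to the robot, and variables do not carry over. Pictures are saved under pics/ and viewed, about 8 in all and at most 12, crops included, and the job is handed in when it is done.

Besides the shell and the picture viewer there is one more tool, called as name(argument=value, ...) on one line, values as JSON. step_arm: Moves the arm, as the interface text tells. Its arguments: {"type":"object","properties":{"steps":{"type":"array"}},"required":["steps"]}

```bash
mkdir -p pics; ls; cat > h.py <<'E'
from bench import *
import numpy as np, cv2
from scipy.spatial.transform import Rotation as Ro
def cm(n):
    m=camera_model(n); K=np.array(m["intrinsics"]); o=np.array(m["origin"]); R=np.array(m["orientation"])
    if R.shape!=(3,3): R=Ro.from_euler('xyz',R).as_matrix()
    return K,o,R
def cloud(n,d):
    K,o,R=cm(n); v,u=np.mgrid[:420,:560]
    p=np.stack([(u-K[0,2])/K[0,0]*d,(v-K[1,2])/K[1,1]*d,d],-1)
    return p@R.T+o
def save(name,p): cv2.imwrite('pics/'+name,p[:,:,::-1])
E
python3 - <<'E'
from h import *
np.set_printoptions(precision=4,suppress=True)
print(camera_model('top'));print(camera_model('scene'))
names="flask neck funnel beaker rack stopper_blue stopper_red stopper_white amber_bottle jar_red jar_blue rod_clamp condenser_foot".split()
ims=[]
for c in ['scene','top']:
    p,d=snapshot(c); ims.append(p); X=cloud(c,d); np.savez(c+'.npz',p=p,d=d,X=X)
    for n in names:
        for r in silhouettes(c,n)[:3]:
            m=r['pixels']&(d>0); 
            if m.sum()<5: continue
            q=X[m]; print(c,n,round(r['confidence'],2),np.round(r['rect']),m.sum(),np.median(q,0),'zmax',np.percentile(q[:,2],98), 'lo',np.percentile(q,3,axis=0),'hi',np.percentile(q,97,axis=0))
save('a_scene.png',ims[0]); save('a_top.png',ims[1])
print(get_obs())
E
```

```text
pics
{'intrinsics': array([[449.4598,   0.    , 279.6364],
       [  0.    , 449.4598, 207.9586],
       [  0.    ,   0.    ,   1.    ]]), 'origin': array([ 0.4671, -0.0105,  1.0953]), 'orientation': array([-3.0483,  0.0271, -1.5819])}
{'intrinsics': array([[481.4659,   0.    , 278.3757],
       [  0.    , 481.4659, 214.5887],
       [  0.    ,   0.    ,   1.    ]]), 'origin': array([1.4811, 0.2538, 0.8483]), 'orientation': array([-2.1908, -0.0061,  1.8431])}
scene flask 0.59 [222.  68. 328. 323.] 8976 [0.66   0.0129 0.1064] zmax 0.5189482190544055 lo [ 0.5946 -0.0835  0.0044] hi [0.712  0.1105 0.4991]
scene flask 0.5 [253. 195. 275. 208.] 111 [ 0.5737 -0.0445  0.2084] zmax 0.22001391725563 lo [ 0.5531 -0.0622  0.1948] hi [ 0.5821 -0.0122  0.2193]
scene funnel 0.81 [186. 239. 213. 264.] 408 [ 0.5949 -0.2077  0.0294] zmax 0.05380536969097989 lo [ 0.5469 -0.2449 -0.0009] hi [ 0.6248 -0.1794  0.0535]
scene funnel 0.67 [250. 196. 272. 209.] 97 [ 0.5771 -0.0475  0.2084] zmax 0.2201955167019138 lo [ 0.5117 -0.0733  0.1647] hi [ 0.5832 -0.0127  0.2194]
scene beaker 0.86 [391. 243. 413. 274.
[... 5048 characters left out ...]
334455153 lo [ 0.4005 -0.0127  0.0243] hi [0.451  0.0347 0.1173]
top condenser_foot 0.24 [390. 126. 430. 162.] 1025 [ 0.697  -0.2756  0.1192] zmax 0.12816758669584868 lo [ 0.674  -0.3089  0.0205] hi [ 0.7282 -0.2531  0.1279]
{'time': 1.4, 'joint_positions': array([-1.3191,  0.0872,  1.3707, -0.    ,  1.6836, -0.1031]), 'qvel': array([ 0.0001,  0.0012,  0.0008, -0.0004,  0.0015,  0.0003]), 'joint_torque': array([  0.0002, -34.0035, -30.2592,   0.0717,   0.0237,   0.    ]), 'tool_pos': array([ 0.1911, -0.5158,  0.2135]), 'ee_rot': array([3.1415, 0.    , 0.3548]), 'wrist_force': array([ 0.5402, -0.8762, -1.0441]), 'wrist_torque': array([-0.0497, -0.0048,  0.0228]), 'width': 0.09397128540075564}
```

```bash
python3 - <<'E'
import cv2,numpy as np
a=cv2.imread('pics/a_scene.png')[150:300,130:330]; b=cv2.imread('pics/a_top.png')[100:320,110:460]
cv2.imwrite('pics/c1.png',cv2.resize(a,None,fx=4,fy=4,interpolation=2)); cv2.imwrite('pics/c2.png',cv2.resize(b,None,fx=2.25,fy=2.25,interpolation=2))
E
```

```text
(no output)
```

View pics/c1.png

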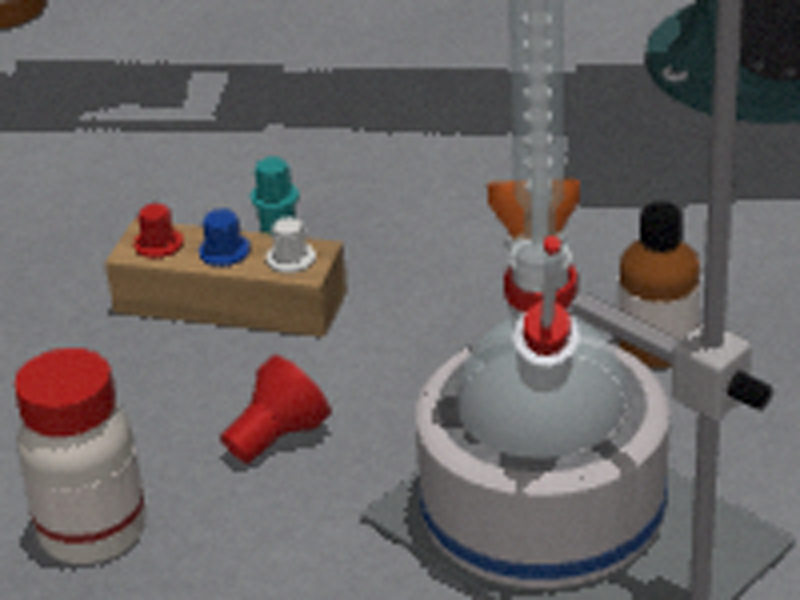

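View pics/c2.png

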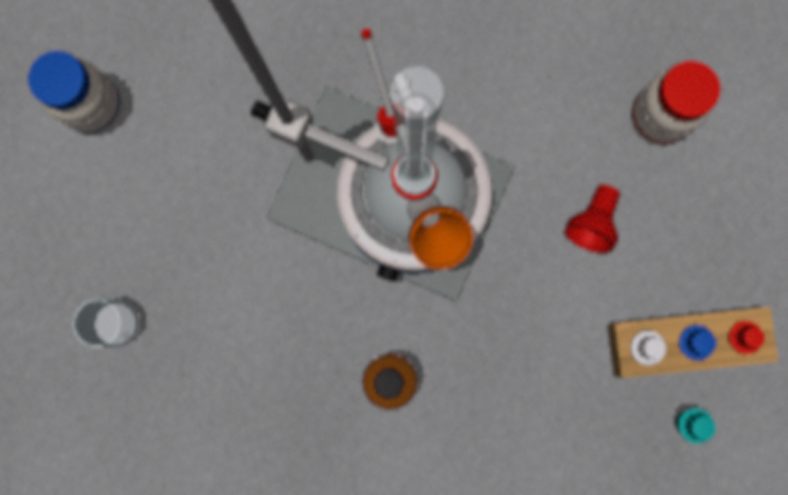

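```bash
python3 - <<'E'
from h import *
from scipy.optimize import least_squares as LS
np.set_printoptions(precision=4,suppress=True)
def circ(q,r,c0):
    s=LS(lambda c:np.hypot(q[:,0]-c[0],q[:,1]-c[1])-r,c0,loss='soft_l1',f_scale=.002); return s.x,np.median(abs(s.fun))
for c in ['top','scene']:
    D=np.load(c+'.npz'); X=D['X'].astype(float); p=D['p'].astype(int); d=D['d']; ok=d>0
    R,G,B=p[...,0],p[...,1],p[...,2]; x,y,z=X[...,0],X[...,1],X[...,2]
    near=ok&(abs(x-.62)<.12)&(abs(y-.01)<.12)
    q=X[near&(z>.25)&(np.hypot(x-.62,y-.01)<.05)]; print(c,'cond',len(q),circ(q,.0155,[.63,.01]) if len(q)>20 else '')
    q=X[near&(z>.085)&(z<.1)&(np.hypot(x-.62,y-.01)>.06)&(np.hypot(x-.62,y-.01)<.095)]; 
    if len(q)>20: print('mantle',len(q),circ(q,.072,[.62,.01]),q.min(0),q.max(0))
    m=near&(R>120)&(R-B>70)&(G>50)&(G<140)&(z>.17); q=X[m]; print('funnel',len(q),q.mean(0),q.min(0),q.max(0))
    u,v=np.nonzero(m)[1],np.nonzero(m)[0]; print(' px',u.min(),u.max(),v.min(),v.max())
    for nm,c0,zr in [('blue',(.4617,-.30),(.066,.085)),('white',(.4556,-.2503),(.066,.085)),('red',(.4658,-.35),(.066,.085)),('beaker',(.487,.308),(.062,.08)),('jarblue',(.72,.325),(.12,.14)),('amber',(.427,.01),(.11,.13)),('teal',(.377,-.297),(.06,.08))]:
        q=X[ok&(np.hypot(x-c0[0],y-c0[1])<.035)&(z>zr[0])&(z<zr[1])]
        if len(q): print(nm,len(q),(q.min(0)+q.max(0))/2,q.mean(0),q.max(0)-q.min(0))
E
```

```text
top cond 907 (array([ 0.5942, -0.0162]), np.float64(0.00632752024477847))
mantle 634 (array([ 0.6191, -0.0053]), np.float64(0.004571902095631304)) [ 0.5382 -0.0849  0.0853] [0.6864 0.0957 0.0992]
funnel 516 [ 0.5595 -0.0376  0.1942] [ 0.5303 -0.0656  0.1712] [0.7182 0.0244 0.4392]
 px 271 319 113 218
blue 106 [ 0.4606 -0.3018  0.0728] [ 0.4612 -0.302   0.0745] [0.0247 0.0244 0.0127]
white 82 [ 0.4567 -0.2532  0.0725] [ 0.4562 -0.2524  0.0742] [0.0202 0.022  0.012 ]
red 87 [ 0.4656 -0.3529  0.0727] [ 0.4658 -0.3515  0.0738] [0.0224 0.0222 0.0133]
beaker 109 [0.4879 0.3086 0.068 ] [0.4874 0.3083 0.0689] [0.0481 0.0499 0.0119]
jarblue 437 [0.727  0.3338 0.1253] [0.7262 0.3333 0.1252] [0.0526 0.0514 0.0103]
amber 144 [0.4254 0.0104 0.1155] [0.4251 0.0107 0.1152] [0.0279 0.0283 0.0085]
teal 104 [ 0.3757 -0.3004  0.0662] [ 0.3761 -0.3001  0.0673] [0.0245 0.0224 0.0117]
scene cond 1521 (array([ 0.6367, -0.0115]), np.float64(0.003770514631226088))
mantle 453 (array([ 0.6143, -0.0072]), np.float64(0.004738174250429911)) [ 0.5454 -0.0848  0.085 ] [0.695  0.0924 0.0998]
funnel 107 [ 0.61   -0.0213  0.2126] [ 0.5343 -0.06    0.1883] [0.7179 0.0242 0.2901]
 px 253 274 195 233
blue 48 [ 0.4589 -0.3028  0.0716] [ 0.4615 -0.3025  0.0724] [0.0315 0.0231 0.0098]
white 43 [ 0.4544 -0.2541  0.0712] [ 0.4566 -0.2538  0.0714] [0.023  0.021  0.0099]
red 39 [ 0.4669 -0.3543  0.0709] [ 0.4666 -0.3522  0.0721] [0.0205 0.0223 0.0093]
beaker 107 [0.4859 0.3077 0.0679] [0.488  0.3077 0.0669] [0.0552 0.048  0.0116]
jarblue 392 [0.7259 0.3333 0.1245] [0.7273 0.3329 0.1243] [0.0567 0.0509 0.0082]
amber 63 [0.4258 0.0106 0.1137] [0.4272 0.0106 0.1138] [0.0316 0.0278 0.0068]
teal 40 [ 0.3752 -0.3009  0.0653] [ 0.3773 -0.3001  0.0654] [0.0272 0.024  0.0099]
```

```bash
cat >> h.py <<'E'
def ray(n,u,v,z):
    K,o,R=cm(n); r=R@np.array([(u-K[0,2])/K[0,0],(v-K[1,2])/K[1,1],1]); return o+r*(z-o[2])/r[2]
def proj(n,P):
    K,o,R=cm(n); q=(np.atleast_2d(P)-o)@R; return np.c_[K[0,0]*q[:,0]/q[:,2]+K[0,2],K[1,1]*q[:,1]/q[:,2]+K[1,2]]
def goal(p,zt,yt):
    "tool move from now to TCP p, tool z zt, jaw axis near +-yt"
    o=get_obs(); R0=Ro.from_euler('xyz',o['ee_rot']).as_matrix(); zt=np.array(zt)/np.linalg.norm(zt)
    yt=np.array(yt,float); yt-=zt*(yt@zt); yt/=np.linalg.norm(yt)
    out=[]
    for s in (1,-1):
        y=yt*s; R=np.c_[np.cross(y,zt),y,zt]; out.append(Ro.from_matrix(R0.T@R).as_rotvec())
    print('t',np.round(o['time'],2),'q',np.round(o['joint_positions'],2),'T',np.round(R0.T@(np.array(p)-o['tool_pos']),4),'A',[np.round(a,4) for a in out])
E
python3 - <<'E'
from h import *
from scipy.optimize import least_squares as LS
np.set_printoptions(precision=4,suppress=True)
F0=ray('top',294.2,185.3,.093); C0=ray('top',304.5,206,.2123); print(F0,C0,C0-F0)
# outline fit of funnel rim in both views
a=np.linspace(0,2*np.pi,200)
obs={}
for c,w in [('top',(285,325,186,226)),('scene',(245,280,190,215))]:
    p=np.load(c+'.npz')['p']; hsv=cv2.cvtColor(p,cv2.COLOR_RGB2HSV)
    m=((hsv[...,0]>=5)&(hsv[...,0]<=20)&(hsv[...,1]>140)&(hsv[...,2]>60)).astype(np.uint8)
    M=np.zeros_like(m); M[w[2]:w[3],w[0]:w[1]]=m[w[2]:w[3],w[0]:w[1]]
    v,u=np.nonzero(M); obs[c]=np.array([u.min()-.5,u.max()+.5,v.min()-.5,v.max()+.5]); print(c,obs[c],len(u))
def pred(P,c):
    f=np.r_[P[:2],.098]; n=np.r_[.5*np.cos(P[2]),.5*np.sin(P[2]),np.sqrt(.75)]
    y=np.r_[-np.sin(P[2]),np.cos(P[2]),0]; x=np.cross(y,n); pts=[]
    for s,r in [(.132,.028),(.12,.028),(.102,.0155)]:
        pts.append(f+n*s+r*(np.cos(a)[:,None]*x+np.sin(a)[:,None]*y))
    q=proj(c,np.vstack(pts)); return np.r_[q[:,0].min(),q[:,0].max(),q[:,1].min(),q[:,1].max()]
def res(P):
    e=[pred(P,'top')-obs['top'],(pred(P,'scene')-obs['scene'])[[0,2]]*.7, (P[:2]-F0[:2])*150]
    return np.concatenate(e)
ph=np.arctan2(*(C0-F0)[1::-1])
s=LS(res,[*F0[:2],ph]); print(s.x,s.fun)
E
```

```text
[ 0.612  -0.0177  0.093 ] [ 0.5533 -0.0366  0.2123] [-0.0587 -0.0189  0.1193]
top [291.5 319.5 191.5 219.5] 577
scene [251.5 274.5 194.5 208.5] 125
[ 0.6141 -0.0178 -2.8042] [-0.4581  0.4647 -0.238   0.1686  0.1022 -0.4819  0.3142 -0.0137]
```

```bash
python3 - <<'E'
from h import *
print(ray('top',238.9,154.2,.183))
goal([.5125,-.0536,.2842],[.472,.1655,-.866],[-.331,.944,0])
E
```

```text
[0.6656135  0.09629247 0.183     ]
t 1.4 q [-1.32  0.09  1.37 -0.    1.68 -0.1 ] T [ 0.4619 -0.3217 -0.0707] A [array([-0.809 , -0.0069, -3.0181]), array([-0.0045,  0.5238,  0.0171])]
```

step_arm(steps=[{"jaw": 1,"tx": 0.04,"ty": -0.03,"tz": -0.05},{"jaw": 1,"tx": 0.09,"ty": -0.06,"tz": -0.07},{"jaw": 1,"tx": 0.13,"ty": -0.09,"tz": -0.07},{"jaw": 1,"tx": 0.17,"ty": -0.12,"tz": -0.07,"ay": 0.05},{"jaw": 1,"tx": 0.21,"ty": -0.15,"tz": -0.07,"ay": 0.15},{"jaw": 1,"tx": 0.25,"ty": -0.175,"tz": -0.07,"ay": 0.25},{"jaw": 1,"tx": 0.29,"ty": -0.2,"tz": -0.07,"ay": 0.35},{"jaw": 1,"tx": 0.33,"ty": -0.23,"tz": -0.07,"ay": 0.4}])

```text
invalid input
```

```bash
python3 - <<'E'
from h import *
goal([.5125,-.0536,.2842],[.472,.1655,-.866],[-.331,.944,0])
E
```

```text
t 1.4 q [-1.32  0.09  1.37 -0.    1.68 -0.1 ] T [ 0.4619 -0.3217 -0.0707] A [array([-0.809 , -0.0069, -3.0181]), array([-0.0045,  0.5238,  0.0171])]
```

Perhaps every key is required.

step_arm(steps=[{"jaw": 1,"tx": 0.04,"ty": -0.03,"tz": -0.03,"ax": 0,"ay": 0,"az": 0},{"jaw": 1,"tx": 0.08,"ty": -0.05,"tz": -0.06,"ax": 0,"ay": 0,"az": 0},{"jaw": 1,"tx": 0.12,"ty": -0.08,"tz": -0.07,"ax": 0,"ay": 0.05,"az": 0},{"jaw": 1,"tx": 0.16,"ty": -0.11,"tz": -0.07,"ax": 0,"ay": 0.1,"az": 0},{"jaw": 1,"tx": 0.2,"ty": -0.14,"tz": -0.07,"ax": 0,"ay": 0.2,"az": 0},{"jaw": 1,"tx": 0.24,"ty": -0.17,"tz": -0.07,"ax": 0,"ay": 0.3,"az": 0},{"jaw": 1,"tx": 0.28,"ty": -0.195,"tz": -0.07,"ax": 0,"ay": 0.4,"az": 0},{"jaw": 1,"tx": 0.32,"ty": -0.22,"tz": -0.07,"ax": 0,"ay": 0.5,"az": 0.01}])

```text
time: 2.2
tool_pos: [0.4119, -0.2018, 0.2844]
ee_rot: [-3.14, -0.504, 0.344]
wrist_force: [-0.4, 0.3, 0.8]
width: 0.0938
```

```bash
python3 - <<'E'
from h import *
goal([.5125,-.0536,.2842],[.472,.1655,-.866],[-.331,.944,0])
E
```

```text
t 2.2 q [-0.95 -0.34  1.7   0.48  1.63  0.35] T [ 0.1265 -0.1055  0.0702] A [array([-0.0303, -0.0071, -3.1359]), array([-0.0045,  0.0193,  0.0056])]
```

step_arm(steps=[{"jaw": 1,"tx": 0.04,"ty": -0.035,"tz": 0.02,"ax": 0,"ay": 0.01,"az": 0},{"jaw": 1,"tx": 0.08,"ty": -0.07,"tz": 0.04,"ax": 0,"ay": 0.019,"az": 0},{"jaw": 1,"tx": 0.11,"ty": -0.09,"tz": 0.06,"ax": 0,"ay": 0.019,"az": 0.006},{"jaw": 1,"tx": 0.1265,"ty": -0.1055,"tz": 0.07,"ax": -0.0045,"ay": 0.019,"az": 0.006},{"jaw": 1,"tx": 0.1265,"ty": -0.1055,"tz": 0.07,"ax": -0.0045,"ay": 0.019,"az": 0.006},{"jaw": 1,"tx": 0.1265,"ty": -0.1055,"tz": 0.07,"ax": -0.0045,"ay": 0.019,"az": 0.006}])

```text
time: 2.8
tool_pos: [0.5122, -0.053, 0.2842]
ee_rot: [3.141, -0.523, 0.339]
wrist_force: [-1.0, -0.4, 0.0]
width: 0.0942
```

```bash
python3 - <<'E'
from h import *
np.set_printoptions(precision=4,suppress=True)
goal([.5597,-.037,.1976],[.472,.1655,-.866],[-.331,.944,0])
print(camera_model('wrist'))
p,d=snapshot('wrist'); np.savez('w1.npz',p=p,d=d,X=cloud('wrist',d))
f=np.array([.614,-.018,.098]);n=np.array([-.472,-.1655,.866]);y=np.array([-.331,.944,0]);x=np.cross(y,n);a=np.linspace(0,6.283,60)
P=f+n*.132+.028*(np.cos(a)[:,None]*x+np.sin(a)[:,None]*y); q=proj('wrist',P)
print(q.min(0),q.max(0))
hsv=cv2.cvtColor(p,cv2.COLOR_RGB2HSV); m=(hsv[...,0]>=5)&(hsv[...,0]<=20)&(hsv[...,1]>140)&(hsv[...,2]>60)
nn,l,st,ce=cv2.connectedComponentsWithStats(m.astype(np.uint8)); print(st[1:][st[1:,4]>200],ce[1:][st[1:,4]>200])
im=p.copy(); cv2.polylines(im,[q.astype(int)],True,(0,255,0)); save('w1.png',im)
E
```

```text
t 2.8 q [-0.46 -0.33  1.7   0.37  1.41  0.78] T [0.0002 0.0007 0.1001] A [array([-0.0017, -0.0012, -3.1399]), array([-0.0008,  0.0011,  0.0017])]
{'intrinsics': array([[292.6272,   0.    , 276.8833],
       [  0.    , 292.6272, 213.3652],
       [  0.    ,   0.    ,   1.    ]]), 'origin': array([ 0.4907, -0.061 ,  0.4684]), 'orientation': array([-2.8702,  0.0005, -1.2308])}
[245.338  189.3914] [307.326  249.1336]
[[ 248  188   62   62 2605]
 [  78  314   24   41  211]
 [ 458  371   77   16  414]] [[278.7869 220.8127]
 [ 87.3175 338.9005]
 [494.0386 380.471 ]]
```

View pics/w1.png

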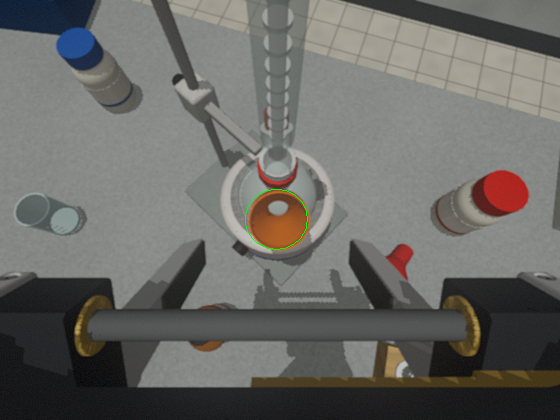

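step_arm(steps=[{"jaw": 1,"tx": 0,"ty": 0.002,"tz": 0.035,"ax": 0,"ay": 0.001,"az": 0.002},{"jaw": 1,"tx": 0,"ty": 0.002,"tz": 0.07,"ax": 0,"ay": 0.001,"az": 0.002},{"jaw": 1,"tx": 0,"ty": 0.002,"tz": 0.09,"ax": 0,"ay": 0.001,"az": 0.002},{"jaw": 1,"tx": 0,"ty": 0.002,"tz": 0.1,"ax": 0,"ay": 0.001,"az": 0.002},{"jaw": 1,"tx": 0,"ty": 0.002,"tz": 0.1,"ax": 0,"ay": 0.001,"az": 0.002},{"jaw": 0.65,"tx": 0,"ty": 0.002,"tz": 0.1,"ax": 0,"ay": 0.001,"az": 0.002},{"jaw": 0.65,"tx": 0,"ty": 0.002,"tz": 0.1,"ax": 0,"ay": 0.001,"az": 0.002}])

```text
time: 3.55
tool_pos: [0.5604, -0.0404, 0.1996]
ee_rot: [3.14, -0.526, 0.335]
wrist_force: [-0.3, -0.9, 0.1]
width: 0.0813
```

step_arm(steps=[{"jaw": 0.4,"tx": 0,"ty": 0,"tz": 0,"ax": 0,"ay": 0,"az": 0},{"jaw": 0.4,"tx": 0,"ty": 0,"tz": 0,"ax": 0,"ay": 0,"az": 0},{"jaw": 0.4,"tx": 0,"ty": 0,"tz": 0,"ax": 0,"ay": 0,"az": 0},{"jaw": 0.4,"tx": 0,"ty": 0,"tz": 0,"ax": 0,"ay": 0,"az": 0}])

```text
time: 3.95
tool_pos: [0.5599, -0.0384, 0.2007]
ee_rot: [-3.139, -0.527, 0.335]
wrist_force: [-4.1, 3.5, 4.2]
width: 0.0558
```

step_arm(steps=[{"jaw": 0.4,"tx": 0,"ty": 0,"tz": -0.005,"ax": 0,"ay": 0,"az": 0},{"jaw": 0.4,"tx": 0,"ty": 0,"tz": -0.012,"ax": 0,"ay": 0,"az": 0},{"jaw": 0.4,"tx": 0,"ty": 0,"tz": -0.025,"ax": 0,"ay": 0,"az": 0},{"jaw": 0.4,"tx": 0,"ty": 0,"tz": -0.045,"ax": 0,"ay": 0,"az": 0},{"jaw": 0.4,"tx": 0,"ty": 0,"tz": -0.065,"ax": 0,"ay": 0,"az": 0},{"jaw": 0.4,"tx": 0,"ty": 0,"tz": -0.08,"ax": 0,"ay": 0,"az": 0}])

```text
time: 4.55
tool_pos: [0.5215, -0.0525, 0.2723]
ee_rot: [-3.141, -0.529, 0.336]
wrist_force: [0.2, -0.4, -0.6]
width: 0.056
```

```bash
python3 - <<'E'
from h import *
print(get_obs()['wrist_force'],get_obs()['width'])
p,d=snapshot('wrist'); save('w2.png',p)
goal([.487,.308,.16],[0,0,-1],[-.331,.944,0])
goal([.487,.308,.16],[0,0,-1],[-.85,.53,0])
E
```

```text
[ 0.22038305 -0.41704654 -0.60400773] 0.05600989960237422
t 4.6 q [-0.45 -0.32  1.71  0.37  1.37  0.78] T [ 0.0162 -0.3528  0.1419] A [array([-0.8255, -0.0054,  3.0302]), array([ 0.0035, -0.5319, -0.001 ])]
t 4.6 q [-0.45 -0.32  1.71  0.37  1.37  0.78] T [ 0.0162 -0.3528  0.1419] A [array([-0.6501, -0.2333,  2.3915]), array([ 0.1831, -0.5102, -0.6608])]
```

View pics/w2.png

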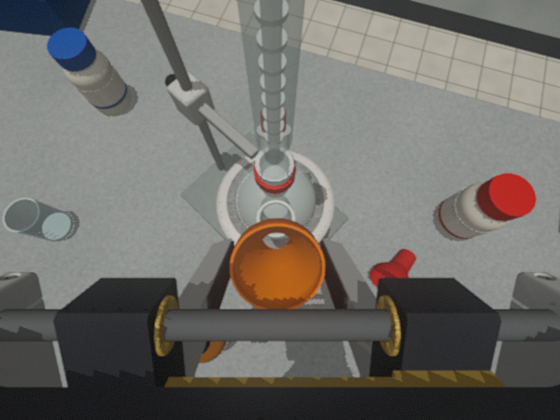

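```bash
cat >> h.py <<'E'
def rows(W):
    "W: list of (world p, tool z, jaw axis) -> tool-frame rows"
    o=get_obs(); R0=Ro.from_euler('xyz',o['ee_rot']).as_matrix()
    for p,z,y in W:
        z=np.array(z,float)/np.linalg.norm(z); y=np.array(y,float); y-=z*(y@z); y/=np.linalg.norm(y)
        A=min((Ro.from_matrix(R0.T@np.c_[np.cross(s*y,z),s*y,z]).as_rotvec() for s in(1,-1)),key=np.linalg.norm)
        print(np.round(R0.T@(np.array(p)-o['tool_pos']),4),np.round(A,4))
E
python3 - <<'E'
from h import *
z0=np.array([.472,.1655,-.866]); d=np.array([0,0,-1.]); y=[.331,-.944,0]
rows([((.495,0,.28),z0*.8+d*.2,y),((.49,.1,.27),z0*.5+d*.5,y),((.487,.2,.24),z0*.2+d*.8,y),((.487,.308,.2),d,y),((.487,.308,.16),d,y)])
E
```

```text
[-0.0043 -0.0589 -0.0084] [ 0.0036 -0.1106 -0.0003]
[ 0.0151 -0.155   0.0143] [ 0.0035 -0.27   -0.0006]
[ 0.026  -0.2505  0.0551] [ 0.0035 -0.4295 -0.0008]
[ 0.0365 -0.3526  0.1074] [ 0.0035 -0.5319 -0.001 ]
[ 0.0162 -0.3528  0.1419] [ 0.0035 -0.5319 -0.001 ]
```

step_arm(steps=[{"jaw": 0.4,"tx": -0.004,"ty": -0.03,"tz": -0.006,"ax": 0,"ay": -0.05,"az": 0},{"jaw": 0.4,"tx": -0.004,"ty": -0.06,"tz": -0.008,"ax": 0.003,"ay": -0.11,"az": 0},{"jaw": 0.4,"tx": 0.005,"ty": -0.105,"tz": 0.003,"ax": 0.003,"ay": -0.19,"az": 0},{"jaw": 0.4,"tx": 0.015,"ty": -0.155,"tz": 0.014,"ax": 0.003,"ay": -0.27,"az": 0},{"jaw": 0.4,"tx": 0.02,"ty": -0.2,"tz": 0.035,"ax": 0.003,"ay": -0.35,"az": 0},{"jaw": 0.4,"tx": 0.026,"ty": -0.25,"tz": 0.055,"ax": 0.003,"ay": -0.43,"az": 0},{"jaw": 0.4,"tx": 0.031,"ty": -0.3,"tz": 0.08,"ax": 0.003,"ay": -0.5,"az": 0},{"jaw": 0.4,"tx": 0.036,"ty": -0.345,"tz": 0.107,"ax": 0.003,"ay": -0.532,"az": -0.001}])

```text
time: 5.4
tool_pos: [0.489, 0.2894, 0.2059]
ee_rot: [3.141, -0.0, 0.338]
wrist_force: [0.7, 0.3, -0.1]
width: 0.056
```

```bash
python3 - <<'E'
from h import *
d=np.array([0,0,-1.]); y=[.331,-.944,0]
rows([((.487,.308,.16),d,y)]); print(get_obs()['joint_positions'])
E
```

```text
[ 0.0043 -0.0183  0.0458] [ 0.0007 -0.      0.0004]
[ 4.34936262e-01  1.29510974e-01  1.33940712e+00 -6.97816121e-04
  1.67270995e+00  1.66800994e+00]
```

step_arm(steps=[{"jaw": 0.4,"tx": 0.004,"ty": -0.018,"tz": 0.01,"ax": 0,"ay": 0,"az": 0},{"jaw": 0.4,"tx": 0.004,"ty": -0.018,"tz": 0.035,"ax": 0,"ay": 0,"az": 0},{"jaw": 0.4,"tx": 0.004,"ty": -0.018,"tz": 0.045,"ax": 0,"ay": 0,"az": 0},{"jaw": 0.4,"tx": 0.004,"ty": -0.018,"tz": 0.046,"ax": 0,"ay": 0,"az": 0}])

```text
time: 5.8
tool_pos: [0.4859, 0.3068, 0.1579]
ee_rot: [3.14, 0.004, 0.337]
wrist_force: [0.0, -0.6, -0.8]
width: 0.0559
```

```bash
python3 - <<'E'
from h import *
np.set_printoptions(precision=4,suppress=True)
d=np.array([0,0,-1.]); y=[.331,-.944,0]
for c in ['wrist','scene','top']:
    p,dd=snapshot(c); save('b_%s.png'%c,p); X=cloud(c,dd); x,yy,z=X[...,0],X[...,1],X[...,2]
    hsv=cv2.cvtColor(p,cv2.COLOR_RGB2HSV); m=(hsv[...,0]>=5)&(hsv[...,0]<=20)&(hsv[...,1]>140)&(hsv[...,2]>60)&(dd>0)&(np.hypot(x-.487,yy-.308)<.08)&(z>.1)
    q=X[m]; print(c,len(q),(q.min(0)+q.max(0))/2,q.min(0),q.max(0))
    m=(dd>0)&(np.hypot(x-.487,yy-.308)<.04)&(z>.064)&(z<.078); q=X[m]
    if len(q): print(' beaker rim',len(q),(q.min(0)+q.max(0))/2,q.max(0)-q.min(0))
rows([((.487,.308,.08),d,y)]); print(get_obs()['tool_pos'])
a=cv2.imread('pics/b_wrist.png');b=cv2.imread('pics/b_scene.png')[160:300,350:490]
cv2.imwrite('pics/b.png',np.hstack([cv2.resize(a,(400,300)),cv2.resize(b,(300,300))]))
E
```

```text
wrist 7874 [0.4918 0.3043 0.1947] [0.4569 0.264  0.1114] [0.5267 0.3447 0.2781]
 beaker rim 445 [0.4867 0.308  0.0686] [0.0497 0.0492 0.0091]
scene 483 [0.49   0.3011 0.1928] [0.4545 0.2666 0.1064] [0.5255 0.3357 0.2791]
 beaker rim 92 [0.4869 0.3077 0.0679] [0.0525 0.0481 0.0078]
top 149 [0.4899 0.2904 0.2191] [0.4604 0.2501 0.1435] [0.5194 0.3308 0.2948]
 beaker rim 31 [0.474  0.3004 0.0686] [0.0204 0.0337 0.0076]
[-0.0005 -0.001   0.0813] [ 0.0004 -0.0023 -0.0009]
[0.4876 0.3072 0.1613]
```

View pics/b.png

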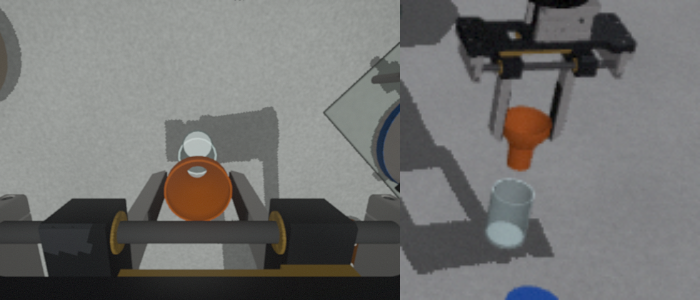

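step_arm(steps=[{"jaw": 0.4,"tx": 0,"ty": -0.001,"tz": 0.02,"ax": 0,"ay": 0,"az": 0},{"jaw": 0.4,"tx": 0,"ty": -0.001,"tz": 0.04,"ax": 0,"ay": 0,"az": 0},{"jaw": 0.4,"tx": 0,"ty": -0.001,"tz": 0.06,"ax": 0,"ay": 0,"az": 0},{"jaw": 0.4,"tx": 0,"ty": -0.001,"tz": 0.072,"ax": 0,"ay": 0,"az": 0},{"jaw": 0.4,"tx": 0,"ty": -0.001,"tz": 0.078,"ax": 0,"ay": 0,"az": 0},{"jaw": 0.4,"tx": 0,"ty": -0.001,"tz": 0.08,"ax": 0,"ay": 0,"az": 0},{"jaw": 0.4,"tx": 0,"ty": -0.001,"tz": 0.08,"ax": 0,"ay": 0,"az": 0}])

```text
time: 6.65
tool_pos: [0.4879, 0.3083, 0.0822]
ee_rot: [3.141, -0.004, 0.336]
wrist_force: [-0.7, 0.9, -0.8]
width: 0.0559
```

```bash
python3 - <<'E'
from h import *
o=get_obs(); print(o['tool_pos'],o['wrist_force'])
p,d=snapshot('scene'); cv2.imwrite('pics/b2.png',cv2.resize(p[200:300,350:490,::-1],None,fx=4,fy=4))
E
```

```text
[0.48794315 0.30828313 0.08219233] [-0.74305453  0.90251178 -0.80416365]
```

View pics/b2.png

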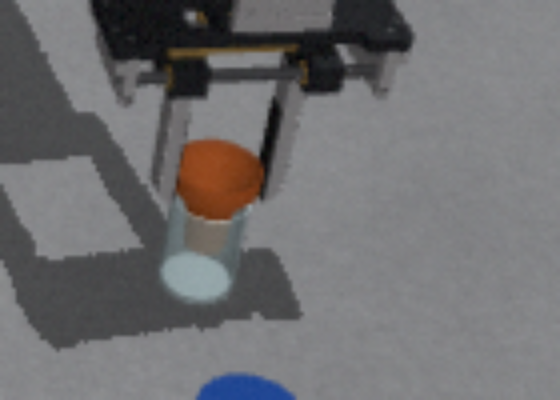

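step_arm(steps=[{"jaw": 0.4,"tx": 0,"ty": 0,"tz": 0.002,"ax": 0,"ay": 0,"az": 0},{"jaw": 0.4,"tx": 0,"ty": 0,"tz": 0.004,"ax": 0,"ay": 0,"az": 0},{"jaw": 0.4,"tx": 0,"ty": 0,"tz": 0.004,"ax": 0,"ay": 0,"az": 0}])

```text
time: 7.0
tool_pos: [0.4881, 0.3084, 0.0786]
ee_rot: [3.141, -0.004, 0.336]
wrist_force: [-0.7, 0.5, -0.6]
width: 0.0556
```

step_arm(steps=[{"jaw": 0.4,"tx": 0,"ty": 0,"tz": 0.002,"ax": 0,"ay": 0,"az": 0},{"jaw": 0.4,"tx": 0,"ty": 0,"tz": 0.003,"ax": 0,"ay": 0,"az": 0},{"jaw": 0.4,"tx": 0,"ty": 0,"tz": 0.003,"ax": 0,"ay": 0,"az": 0}])

```text
time: 7.3
tool_pos: [0.4889, 0.3088, 0.0778]
ee_rot: [-3.142, -0.007, 0.336]
wrist_force: [-2.2, -1.9, 6.5]
width: 0.0558
```

step_arm(steps=[{"jaw": 0.4,"tx": 0,"ty": 0,"tz": -0.0005,"ax": 0,"ay": 0,"az": 0},{"jaw": 0.65,"tx": 0,"ty": 0,"tz": -0.0005,"ax": 0,"ay": 0,"az": 0},{"jaw": 0.75,"tx": 0,"ty": 0,"tz": -0.0005,"ax": 0,"ay": 0,"az": 0},{"jaw": 0.9,"tx": 0,"ty": 0,"tz": -0.0005,"ax": 0,"ay": 0,"az": 0},{"jaw": 1,"tx": 0,"ty": 0,"tz": -0.0005,"ax": 0,"ay": 0,"az": 0},{"jaw": 1,"tx": 0,"ty": 0,"tz": -0.02,"ax": 0,"ay": 0,"az": 0},{"jaw": 1,"tx": 0,"ty": 0,"tz": -0.06,"ax": 0,"ay": 0,"az": 0},{"jaw": 1,"tx": 0,"ty": 0,"tz": -0.11,"ax": 0,"ay": 0,"az": 0}])

```text
time: 8.1
tool_pos: [0.4866, 0.3078, 0.1859]
ee_rot: [3.141, -0.0, 0.336]
wrist_force: [0.9, 0.3, 0.3]
width: 0.0942
```

```bash
python3 - <<'E'
from h import *
np.set_printoptions(precision=4,suppress=True)
p,dd=snapshot('scene'); X=cloud('scene',dd); x,yy,z=X[...,0],X[...,1],X[...,2]
hsv=cv2.cvtColor(p,cv2.COLOR_RGB2HSV); m=(hsv[...,0]>=5)&(hsv[...,0]<=20)&(hsv[...,1]>140)&(hsv[...,2]>60)&(dd>0)&(np.hypot(x-.487,yy-.308)<.05); q=X[m]
print(len(q),(q.min(0)+q.max(0))/2,q.min(0),q.max(0),np.percentile(q,98,axis=0))
cv2.imwrite('pics/b3.png',cv2.resize(p[200:300,350:490,::-1],None,fx=4,fy=4))
d=np.array([0,0,-1.]); y=[.331,-.944,0]
yr=[.995,.097,0]
o=get_obs(); print(o['joint_positions'],o['time'])
rows([((.4,.25,.26),d,y),((.36,.1,.27),d,y),((.36,-.1,.27),d,[.5,-.5,0]),((.461,-.302,.17),d,yr)])
E
```

```text
337 [0.4873 0.3036 0.1815] [0.4544 0.2732 0.0583] [0.5201 0.3339 0.3046] [0.5153 0.3322 0.3032]
[ 0.4661  0.1434  1.3384 -0.0009  1.6388  1.7004] 8.15
[-0.1046  0.0265 -0.0637] [-0.0018 -0.0209 -0.0008]
[-0.1916  0.1549 -0.0758] [-0.0018 -0.0209 -0.0008]
[-0.2576  0.3437 -0.0775] [ 0.0029 -0.0209 -0.449 ]
[-0.2311  0.5679  0.0227] [ 0.0123 -0.0189 -1.3315]
```

View pics/b3.png

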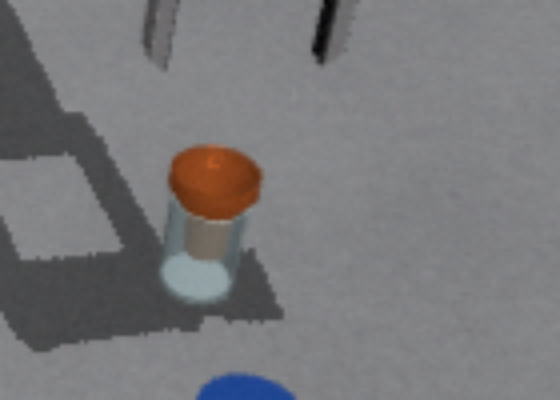

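step_arm(steps=[{"jaw": 1,"tx": -0.03,"ty": 0.01,"tz": -0.04,"ax": 0,"ay": 0,"az": 0},{"jaw": 1,"tx": -0.07,"ty": 0.02,"tz": -0.06,"ax": 0,"ay": 0,"az": 0},{"jaw": 1,"tx": -0.1,"ty": 0.05,"tz": -0.065,"ax": 0,"ay": 0,"az": 0},{"jaw": 1,"tx": -0.13,"ty": 0.085,"tz": -0.07,"ax": 0,"ay": 0,"az": 0},{"jaw": 1,"tx": -0.16,"ty": 0.12,"tz": -0.07,"ax": 0,"ay": 0,"az": 0},{"jaw": 0.7,"tx": -0.19,"ty": 0.155,"tz": -0.075,"ax": 0,"ay": 0,"az": -0.12},{"jaw": 0.5,"tx": -0.21,"ty": 0.2,"tz": -0.075,"ax": 0,"ay": 0,"az": -0.26},{"jaw": 0.5,"tx": -0.225,"ty": 0.245,"tz": -0.075,"ax": 0,"ay": 0,"az": -0.4}])

```text
time: 8.95
tool_pos: [0.3585, 0.0228, 0.2691]
ee_rot: [3.134, -0.022, 0.684]
wrist_force: [0.4, 0.3, -0.5]
width: 0.0734
```

```bash
python3 - <<'E'
from h import *
d=np.array([0,0,-1.]); yr=[.995,.097,0]
rows([((.36,-.12,.25),d,yr),((.461,-.302,.16),d,yr)])
E
```

```text
[-0.0895  0.1115  0.0179] [ 0.0175 -0.0167 -0.984 ]
[-0.1282  0.3157  0.1086] [ 0.0175 -0.0167 -0.984 ]
```

step_arm(steps=[{"jaw": 0.5,"tx": -0.03,"ty": 0.04,"tz": 0.005,"ax": 0,"ay": 0,"az": -0.14},{"jaw": 0.5,"tx": -0.06,"ty": 0.075,"tz": 0.01,"ax": 0,"ay": 0,"az": -0.28},{"jaw": 0.5,"tx": -0.09,"ty": 0.11,"tz": 0.018,"ax": 0,"ay": 0,"az": -0.42},{"jaw": 0.5,"tx": -0.1,"ty": 0.16,"tz": 0.03,"ax": 0.01,"ay": -0.01,"az": -0.56},{"jaw": 0.5,"tx": -0.11,"ty": 0.2,"tz": 0.05,"ax": 0.017,"ay": -0.017,"az": -0.7},{"jaw": 0.5,"tx": -0.118,"ty": 0.245,"tz": 0.07,"ax": 0.017,"ay": -0.017,"az": -0.84},{"jaw": 0.5,"tx": -0.124,"ty": 0.285,"tz": 0.09,"ax": 0.017,"ay": -0.017,"az": -0.98},{"jaw": 0.5,"tx": -0.128,"ty": 0.316,"tz": 0.108,"ax": 0.017,"ay": -0.017,"az": -0.984}])

```text
time: 9.75
tool_pos: [0.4582, -0.2981, 0.1639]
ee_rot: [3.14, 0.002, 1.671]
wrist_force: [0.3, -0.2, 1.0]
width: 0.0471
```

step_arm(steps=[{"jaw": 0.5,"tx": 0,"ty": 0,"tz": 0,"ax": 0,"ay": 0,"az": 0},{"jaw": 0.5,"tx": 0,"ty": 0,"tz": 0,"ax": 0,"ay": 0,"az": 0}])

```text
time: 9.95
tool_pos: [0.4578, -0.2982, 0.1618]
ee_rot: [-3.14, -0.002, 1.669]
wrist_force: [-0.1, 0.6, -0.0]
width: 0.047
```

```bash
python3 - <<'E'
from h import *
np.set_printoptions(precision=4,suppress=True)
d=np.array([0,0,-1.]); yr=[.995,.097,0]
K,o,R=cm('wrist'); p,dd=snapshot('wrist'); X=cloud('wrist',dd); x,yy,z=X[...,0],X[...,1],X[...,2]
hsv=cv2.cvtColor(p,cv2.COLOR_RGB2HSV); m=(hsv[...,0]>105)&(hsv[...,0]<130)&(hsv[...,1]>120)&(dd>0)&(abs(z-.075)<.006)&(np.hypot(x-.461,yy+.302)<.03)
q=X[m]; print(len(q),(q.min(0)+q.max(0))/2,q.mean(0),q.max(0)-q.min(0)); print(get_obs()['tool_pos'],get_obs()['joint_positions'])
rows([((.461,-.302,.06),d,yr)])
save('r.png',p)
E
```

```text
516 [ 0.4588 -0.3036  0.074 ] [ 0.4588 -0.3032  0.0762] [0.0252 0.0233 0.0092]
[ 0.4581 -0.2978  0.1638] [-0.6803  0.0931  1.4627  0.0002  1.5846 -0.7797]
[-0.0044  0.0024  0.1039] [0.001  0.0007 0.0022]
```

View pics/r.png

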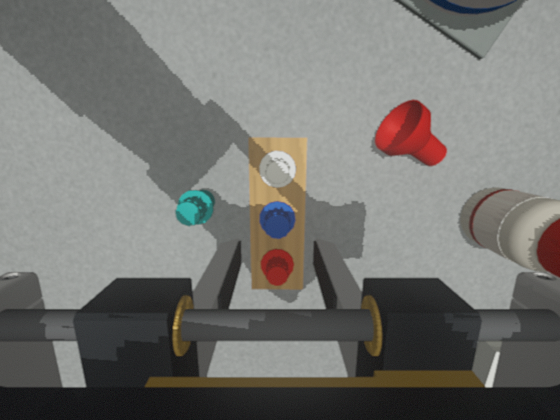

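step_arm(steps=[{"jaw": 0.5,"tx": -0.005,"ty": 0.0015,"tz": 0.01,"ax": 0,"ay": 0,"az": 0},{"jaw": 0.5,"tx": -0.005,"ty": 0.0015,"tz": 0.04,"ax": 0,"ay": 0,"az": 0},{"jaw": 0.5,"tx": -0.005,"ty": 0.0015,"tz": 0.07,"ax": 0,"ay": 0,"az": 0},{"jaw": 0.5,"tx": -0.005,"ty": 0.0015,"tz": 0.09,"ax": 0,"ay": 0,"az": 0},{"jaw": 0.5,"tx": -0.005,"ty": 0.0015,"tz": 0.098,"ax": 0,"ay": 0,"az": 0},{"jaw": 0.5,"tx": -0.005,"ty": 0.0015,"tz": 0.098,"ax": 0,"ay": 0,"az": 0},{"jaw": 0.5,"tx": -0.005,"ty": 0.0015,"tz": 0.098,"ax": 0,"ay": 0,"az": 0}])

```text
time: 10.7
tool_pos: [0.461, -0.303, 0.0678]
ee_rot: [3.138, 0.003, 1.671]
wrist_force: [-0.3, -0.7, -0.1]
width: 0.0471
```

```bash
python3 - <<'E'
from h import *
np.set_printoptions(precision=4,suppress=True)
d=np.array([0,0,-1.]); yr=[.995,.097,0]; T=[]
for i in range(5): T.append(np.r_[get_obs()['tool_pos'],get_obs()['ee_rot']]); snapshot('wrist')
T=np.array(T); print(T.mean(0),T.std(0)); rows([((.460,-.3028,.061),d,yr)])
E
```

```text
[ 0.4611 -0.3032  0.0678  3.1381  0.0032  1.6704] [0.0001 0.0001 0.0002 0.0003 0.0003 0.0001]
[ 0.0004 -0.0008  0.0061] [0.0026 0.0023 0.0022]
```

step_arm(steps=[{"jaw": 0.5,"tx": 0,"ty": -0.0005,"tz": 0.004,"ax": 0,"ay": 0,"az": 0},{"jaw": 0.5,"tx": 0,"ty": -0.0005,"tz": 0.0065,"ax": 0,"ay": 0,"az": 0},{"jaw": 0.5,"tx": 0,"ty": -0.0005,"tz": 0.0065,"ax": 0,"ay": 0,"az": 0},{"jaw": 0.5,"tx": 0,"ty": -0.0005,"tz": 0.0065,"ax": 0,"ay": 0,"az": 0}])

```text
time: 11.35
tool_pos: [0.4601, -0.3031, 0.0603]
ee_rot: [3.139, 0.002, 1.67]
wrist_force: [0.1, -0.3, 0.5]
width: 0.0471
```

step_arm(steps=[{"jaw": 0.1,"tx": 0,"ty": 0,"tz": 0,"ax": 0,"ay": 0,"az": 0},{"jaw": 0.1,"tx": 0,"ty": 0,"tz": 0,"ax": 0,"ay": 0,"az": 0},{"jaw": 0.1,"tx": 0,"ty": 0,"tz": 0,"ax": 0,"ay": 0,"az": 0},{"jaw": 0.1,"tx": 0,"ty": 0,"tz": 0,"ax": 0,"ay": 0,"az": 0},{"jaw": 0.1,"tx": 0,"ty": 0,"tz": 0,"ax": 0,"ay": 0,"az": 0}])

```text
time: 11.85
tool_pos: [0.4596, -0.3032, 0.0603]
ee_rot: [3.141, 0.002, 1.67]
wrist_force: [-1.7, -1.0, 1.4]
width: 0.0234
```

step_arm(steps=[{"jaw": 0.1,"tx": 0,"ty": 0,"tz": -0.01,"ax": 0,"ay": 0,"az": 0},{"jaw": 0.1,"tx": 0,"ty": 0,"tz": -0.03,"ax": 0,"ay": 0,"az": 0},{"jaw": 0.1,"tx": 0,"ty": 0,"tz": -0.06,"ax": 0,"ay": 0,"az": 0},{"jaw": 0.1,"tx": 0,"ty": 0,"tz": -0.1,"ax": 0,"ay": 0,"az": 0},{"jaw": 0.1,"tx": 0,"ty": 0,"tz": -0.15,"ax": 0,"ay": 0,"az": 0},{"jaw": 0.1,"tx": 0,"ty": 0,"tz": -0.2,"ax": 0,"ay": 0,"az": 0},{"jaw": 0.1,"tx": 0,"ty": 0,"tz": -0.22,"ax": 0,"ay": 0,"az": 0}])

```text
time: 12.55
tool_pos: [0.4609, -0.3036, 0.2878]
ee_rot: [3.132, 0.01, 1.67]
wrist_force: [1.1, -0.6, -0.5]
width: 0.0236
```

```bash
python3 - <<'E'
from h import *
np.set_printoptions(precision=4,suppress=True)
o=get_obs(); print(o['joint_positions'],o['width'])
p,dd=snapshot('scene'); save('s3.png',p[100:300,130:330])
z0=np.array([.472,.1655,-.866]); d=np.array([0,0,-1.]); y=np.array([.331,-.944,0]); y1=np.array([.995,.097,0])
f=np.array([.614,-.018,.098]); P=lambda s:f-z0*s
print(P(.1153+.1))
rows([((.44,-.2,.29),d,y1+y),((.46,-.13,.29),z0*.5+d*.5,y),(P(.1153+.1),z0,y)])
E
```

```text
[-0.6853  0.079   1.2336  0.      1.8155 -0.7849] 0.0236000529947984
[ 0.5124 -0.0536  0.2844]
[ 0.1057 -0.0109 -0.0018] [0.0154 0.0075 0.668 ]
[ 0.1734  0.0159 -0.0023] [-0.1566  0.224   1.3275]
[0.2442 0.0756 0.0031] [-0.3311  0.4453  1.3055]
```

step_arm(steps=[{"jaw": 0.1,"tx": 0.02,"ty": -0.002,"tz": -0.001,"ax": -0.033,"ay": 0.045,"az": 0.13},{"jaw": 0.1,"tx": 0.04,"ty": -0.003,"tz": -0.002,"ax": -0.066,"ay": 0.089,"az": 0.26},{"jaw": 0.1,"tx": 0.06,"ty": -0.004,"tz": -0.002,"ax": -0.099,"ay": 0.134,"az": 0.39},{"jaw": 0.1,"tx": 0.08,"ty": -0.004,"tz": -0.002,"ax": -0.132,"ay": 0.178,"az": 0.52},{"jaw": 0.1,"tx": 0.105,"ty": -0.004,"tz": -0.002,"ax": -0.166,"ay": 0.223,"az": 0.65},{"jaw": 0.1,"tx": 0.13,"ty": 0.002,"tz": -0.002,"ax": -0.199,"ay": 0.267,"az": 0.78},{"jaw": 0.1,"tx": 0.15,"ty": 0.008,"tz": -0.002,"ax": -0.232,"ay": 0.312,"az": 0.91},{"jaw": 0.1,"tx": 0.17,"ty": 0.016,"tz": -0.002,"ax": -0.265,"ay": 0.356,"az": 1.04}])

```text
time: 13.4
tool_pos: [0.4603, -0.1325, 0.289]
ee_rot: [3.076, -0.428, 0.625]
wrist_force: [-0.0, -0.4, -1.0]
width: 0.0232
```

```bash
python3 - <<'E'
from h import *
z0=np.array([.472,.1655,-.866]); y=np.array([.331,-.944,0])
f=np.array([.614,-.018,.098]); P=lambda s:f-z0*s
print(get_obs()['joint_positions']); rows([(P(.1153+.1),z0,y)])
E
```

```text
[-0.68271623 -0.2877165   1.62642944  0.39280972  1.61334338  0.33198968]
[ 0.0785 -0.0361  0.0385] [-0.0666  0.0871  0.2588]
```

step_arm(steps=[{"jaw": 0.1,"tx": 0.03,"ty": -0.012,"tz": 0.01,"ax": -0.033,"ay": 0.044,"az": 0.13},{"jaw": 0.1,"tx": 0.055,"ty": -0.025,"tz": 0.025,"ax": -0.067,"ay": 0.087,"az": 0.259},{"jaw": 0.1,"tx": 0.078,"ty": -0.036,"tz": 0.038,"ax": -0.067,"ay": 0.087,"az": 0.259},{"jaw": 0.1,"tx": 0.0785,"ty": -0.036,"tz": 0.038,"ax": -0.067,"ay": 0.087,"az": 0.259},{"jaw": 0.1,"tx": 0.0785,"ty": -0.036,"tz": 0.038,"ax": -0.067,"ay": 0.087,"az": 0.259},{"jaw": 0.1,"tx": 0.0785,"ty": -0.036,"tz": 0.038,"ax": -0.067,"ay": 0.087,"az": 0.259}])

```text
time: 14.0
tool_pos: [0.512, -0.0545, 0.2847]
ee_rot: [3.141, -0.523, 0.336]
wrist_force: [-0.4, -1.2, -0.7]
width: 0.0232
```

```bash
python3 - <<'E'
from h import *
np.set_printoptions(precision=4,suppress=True)
z0=np.array([.472,.1655,-.866]); y=np.array([.331,-.944,0])
f=np.array([.614,-.018,.098]); P=lambda s:f-z0*s; n=-z0; x=np.cross(y,n); a=np.linspace(0,6.283,60)
rows([(P(.1153+.1),z0,y)])
im={}
o=get_obs(); R0=Ro.from_euler('xyz',o['ee_rot']).as_matrix()
def ring(c,col,s,r,base,ax): 
    u=np.cross(ax,[0,1.,.3]);u/=np.linalg.norm(u);v=np.cross(ax,u)
    q=proj(c,base+ax*s+r*(np.cos(a)[:,None]*u+np.sin(a)[:,None]*v)); cv2.polylines(im[c],[np.round(q*16).astype(int)],True,col,1,shift=4)
for c in ['wrist','scene','top']:
    p,d=snapshot(c); im[c]=p.copy(); np.savez('n_%s.npz'%c,p=p,d=d)
    ring(c,(0,255,0),.098,.0185,f,n); t=o['tool_pos']; ax=R0[:,2]
    ring(c,(255,255,0),.0153+.038,.013,t,ax); ring(c,(255,0,255),-.0147,.012,t,ax)
W=im['wrist'][120:300,180:380]; S=im['scene'][150:250,210:310]; T=im['top'][140:240,250:350]
g=lambda i,k:cv2.resize(i,k,interpolation=2)
save('n.png',np.hstack([g(W,(400,360)),g(T,(360,360))]))
E
```

```text
[ 0.0004 -0.0007  0.0005] [ 0.0009  0.0006 -0.0007]
```

View pics/n.png

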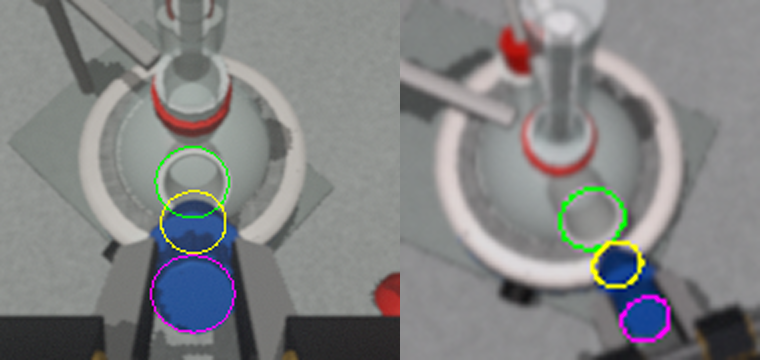

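```bash
python3 - <<'E'
from h import *
z0=np.array([.472,.1655,-.866]); y=np.array([.331,-.944,0])
f=np.array([.614,-.018,.098]); n=-z0; x=np.cross(y,n); a=np.linspace(0,6.283,90)
o=get_obs(); R0=Ro.from_euler('xyz',o['ee_rot']).as_matrix(); k=7
out=[]
for dr in (0,1):
    p=np.load('n_wrist.npz')['p'][180:290,250:307]; im=cv2.resize(p,None,fx=k,fy=5,interpolation=cv2.INTER_CUBIC)
    if dr:
        for b,ax,u,v,s,r,col in [(f,n,x,y,.098,.0185,(0,255,0)),(f,n,x,y,.098,.0145,(0,255,0)),(o['tool_pos'],R0[:,2],R0[:,0],R0[:,1],.0533,.013,(255,255,0)),(o['tool_pos'],R0[:,2],R0[:,0],R0[:,1],.0113,.0185,(255,0,255)),(o['tool_pos'],R0[:,2],R0[:,0],R0[:,1],-.0147,.012,(255,255,255))]:
            q=(proj('wrist',b+ax*s+r*(np.cos(a)[:,None]*u+np.sin(a)[:,None]*v))-[250,180]+.5)*[k,5]; cv2.polylines(im,[np.round(q).astype(int)],True,col,1)
    out.append(im)
save('n2.png',np.hstack(out)); print(np.hstack(out).shape)
E
```

```text
(550, 798, 3)
```

View pics/n2.png

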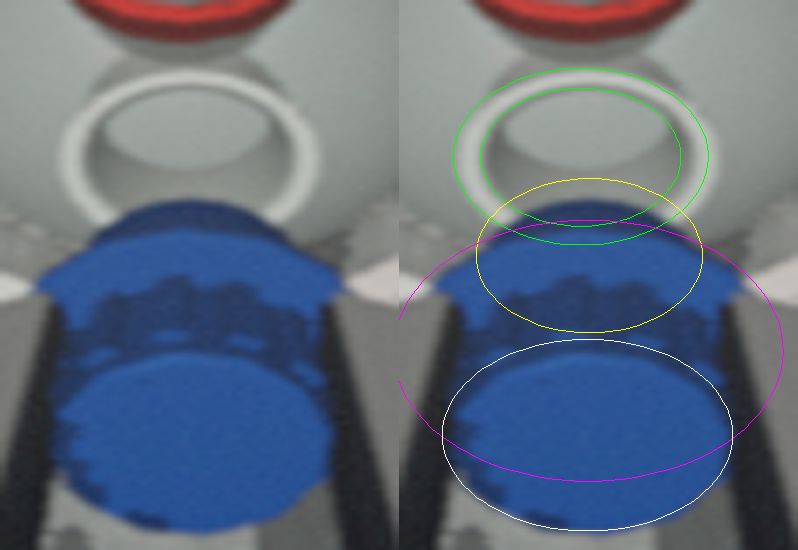

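step_arm(steps=[{"jaw": 0.1,"tx": 0.001,"ty": 0,"tz": 0.015,"ax": 0.001,"ay": 0,"az": 0},{"jaw": 0.1,"tx": 0.0015,"ty": 0.0003,"tz": 0.03,"ax": 0.001,"ay": 0,"az": 0},{"jaw": 0.1,"tx": 0.0015,"ty": 0.0003,"tz": 0.045,"ax": 0.001,"ay": 0,"az": 0},{"jaw": 0.1,"tx": 0.0015,"ty": 0.0003,"tz": 0.053,"ax": 0.001,"ay": 0,"az": 0},{"jaw": 0.1,"tx": 0.0015,"ty": 0.0003,"tz": 0.056,"ax": 0.001,"ay": 0,"az": 0},{"jaw": 0.1,"tx": 0.0015,"ty": 0.0003,"tz": 0.056,"ax": 0.001,"ay": 0,"az": 0},{"jaw": 0.1,"tx": 0.0015,"ty": 0.0003,"tz": 0.056,"ax": 0.001,"ay": 0,"az": 0}])

```text
time: 14.85
tool_pos: [0.5401, -0.0459, 0.238]
ee_rot: [3.141, -0.525, 0.336]
wrist_force: [1.0, 0.5, -0.3]
width: 0.0231
```

```bash
cat >> h.py <<'E'
zN=np.array([.472,.1655,-.866]); yN=np.array([.331,-.944,0]); xN=np.cross(yN,zN)
fN=np.array([.614,-.018,.098])
def st():
    o=get_obs(); r=o['tool_pos']-fN; w=o['wrist_force']
    print('t',round(o['time'],2),'off x,y,s mm',np.round([1e3*r@xN,1e3*r@yN,-1e3*r@zN],2),'F x,y,z tool',np.round([w@xN,w@yN,w@zN],2),'w',round(o['width'],4))
    rows([(fN+xN*.0012+yN*.001-zN*.1173,zN,yN)])
E
python3 -c "
from h import *
st()"
```

```text
t 14.85 off x,y,s mm [  1.67   1.91 160.76] F x,y,z tool [ 0.76 -0.11  0.8 ] w 0.0231
[-0.0005 -0.001   0.0434] [ 0.0014 -0.0008 -0.0015]
```

step_arm(steps=[{"jaw": 0.1,"tx": -0.0005,"ty": -0.0008,"tz": 0.002,"ax": 0.001,"ay": -0.001,"az": -0.001},{"jaw": 0.1,"tx": -0.0005,"ty": -0.0008,"tz": 0.006,"ax": 0.001,"ay": -0.001,"az": -0.001},{"jaw": 0.1,"tx": -0.0005,"ty": -0.0008,"tz": 0.01,"ax": 0.001,"ay": -0.001,"az": -0.001},{"jaw": 0.1,"tx": -0.0005,"ty": -0.0008,"tz": 0.013,"ax": 0.001,"ay": -0.001,"az": -0.001},{"jaw": 0.1,"tx": -0.0005,"ty": -0.0008,"tz": 0.013,"ax": 0.001,"ay": -0.001,"az": -0.001}])

```text
time: 15.35
tool_pos: [0.5454, -0.0429, 0.2256]
ee_rot: [-3.141, -0.522, 0.336]
wrist_force: [0.1, 0.1, -1.2]
width: 0.0236
```

```bash
python3 -c "
from h import *
st()"
```

```text
t 15.35 off x,y,s mm [  0.63   0.83 147.01] F x,y,z tool [-0.47 -0.1   1.1 ] w 0.0236
[0.0006 0.0002 0.0297] [-0.0006  0.0014 -0.0007]
```

step_arm(steps=[{"jaw": 0.1,"tx": 0.0005,"ty": 0.0002,"tz": 0.003,"ax": 0,"ay": 0.001,"az": 0},{"jaw": 0.1,"tx": 0.0005,"ty": 0.0002,"tz": 0.006,"ax": 0,"ay": 0.001,"az": 0},{"jaw": 0.1,"tx": 0.0005,"ty": 0.0002,"tz": 0.009,"ax": 0,"ay": 0.001,"az": 0},{"jaw": 0.1,"tx": 0.0005,"ty": 0.0002,"tz": 0.012,"ax": 0,"ay": 0.001,"az": 0},{"jaw": 0.1,"tx": 0.0005,"ty": 0.0002,"tz": 0.012,"ax": 0,"ay": 0.001,"az": 0}])

```text
time: 15.85
tool_pos: [0.5514, -0.0408, 0.2148]
ee_rot: [-3.14, -0.523, 0.336]
wrist_force: [-0.7, -0.3, -1.4]
width: 0.0236
```

```bash
python3 -c "
from h import *
st()"
```

```text
t 15.85 off x,y,s mm [  0.74   0.82 134.42] F x,y,z tool [-1.31  0.05  0.81] w 0.0236
[0.0005 0.0002 0.0171] [-0.0013  0.0011 -0.0009]
```

step_arm(steps=[{"jaw": 0.1,"tx": 0.0003,"ty": 0,"tz": 0.003,"ax": -0.001,"ay": 0.001,"az": 0},{"jaw": 0.1,"tx": 0.0003,"ty": 0,"tz": 0.006,"ax": -0.001,"ay": 0.001,"az": 0},{"jaw": 0.1,"tx": 0.0003,"ty": 0,"tz": 0.009,"ax": -0.001,"ay": 0.001,"az": 0},{"jaw": 0.1,"tx": 0.0003,"ty": 0,"tz": 0.01,"ax": -0.001,"ay": 0.001,"az": 0},{"jaw": 0.1,"tx": 0.0003,"ty": 0,"tz": 0.01,"ax": -0.001,"ay": 0.001,"az": 0}])

```text
time: 16.35
tool_pos: [0.5564, -0.039, 0.2059]
ee_rot: [-3.14, -0.523, 0.336]
wrist_force: [0.0, 0.4, -1.2]
width: 0.0232
```

```bash
python3 -c "
from h import *
st()"
```

```text
t 16.35 off x,y,s mm [  0.86   0.72 124.15] F x,y,z tool [-0.48 -0.35  1.16] w 0.0232
[0.0003 0.0003 0.0068] [-0.0006  0.0005 -0.0009]
```

step_arm(steps=[{"jaw": 0.1,"tx": 0,"ty": 0,"tz": 0.001,"ax": 0,"ay": 0,"az": 0},{"jaw": 0.1,"tx": 0,"ty": 0,"tz": 0.002,"ax": 0,"ay": 0,"az": 0},{"jaw": 0.1,"tx": 0,"ty": 0,"tz": 0.003,"ax": 0,"ay": 0,"az": 0},{"jaw": 0.1,"tx": 0,"ty": 0,"tz": 0.003,"ax": 0,"ay": 0,"az": 0}])

```text
time: 16.75
tool_pos: [0.5578, -0.0384, 0.2032]
ee_rot: [-3.14, -0.523, 0.336]
wrist_force: [-0.3, 1.1, -0.9]
width: 0.0232
```

step_arm(steps=[{"jaw": 0.1,"tx": 0,"ty": 0,"tz": 0.001,"ax": 0,"ay": 0,"az": 0},{"jaw": 0.1,"tx": 0,"ty": 0,"tz": 0.002,"ax": 0,"ay": 0,"az": 0},{"jaw": 0.1,"tx": 0,"ty": 0,"tz": 0.002,"ax": 0,"ay": 0,"az": 0}])

```text
time: 17.05
tool_pos: [0.5587, -0.038, 0.2012]
ee_rot: [-3.14, -0.523, 0.336]
wrist_force: [-2.0, 0.5, 0.4]
width: 0.0231
```

```bash
python3 -c "
from h import *
st()"
```

```text
t 17.05 off x,y,s mm [  0.69   0.52 118.82] F x,y,z tool [-1.32 -1.19 -1.18] w 0.0231
[0.0005 0.0005 0.0015] [-0.0011  0.0008 -0.0011]
```

step_arm(steps=[{"jaw": 0.1,"tx": 0,"ty": 0,"tz": 0.0005,"ax": 0,"ay": 0,"az": 0},{"jaw": 0.1,"tx": 0,"ty": 0,"tz": 0.0008,"ax": 0,"ay": 0,"az": 0},{"jaw": 0.1,"tx": 0,"ty": 0,"tz": 0.0008,"ax": 0,"ay": 0,"az": 0}])

```text
time: 17.35
tool_pos: [0.559, -0.0378, 0.2007]
ee_rot: [-3.14, -0.523, 0.336]
wrist_force: [-0.9, -0.1, 0.9]
width: 0.0236
```

```bash
python3 -c "
from h import *
st()"
```

```text
t 17.35 off x,y,s mm [  0.76   0.54 118.13] F x,y,z tool [-0.35 -0.17 -1.25] w 0.0236
[0.0004 0.0005 0.0008] [-0.001   0.0007 -0.001 ]
```

step_arm(steps=[{"jaw": 0.3,"tx": 0,"ty": 0,"tz": 0,"ax": 0,"ay": 0,"az": 0},{"jaw": 0.4,"tx": 0,"ty": 0,"tz": 0,"ax": 0,"ay": 0,"az": 0},{"jaw": 0.5,"tx": 0,"ty": 0,"tz": 0,"ax": 0,"ay": 0,"az": 0},{"jaw": 0.5,"tx": 0,"ty": 0,"tz": 0,"ax": 0,"ay": 0,"az": 0},{"jaw": 0.5,"tx": 0,"ty": 0,"tz": -0.015,"ax": 0,"ay": 0,"az": 0},{"jaw": 0.5,"tx": 0,"ty": 0,"tz": -0.035,"ax": 0,"ay": 0,"az": 0},{"jaw": 0.5,"tx": 0,"ty": 0,"tz": -0.06,"ax": 0,"ay": 0,"az": 0},{"jaw": 0.3,"tx": 0,"ty": 0,"tz": -0.08,"ax": 0,"ay": 0,"az": 0}])

```text
time: 18.15
tool_pos: [0.5211, -0.0513, 0.2713]
ee_rot: [-3.141, -0.524, 0.337]
wrist_force: [0.0, -0.5, 0.2]
width: 0.0423
```

step_arm(steps=[{"jaw": 0,"tx": 0,"ty": 0,"tz": 0,"ax": 0,"ay": 0,"az": 0},{"jaw": 0,"tx": 0,"ty": 0,"tz": 0,"ax": 0,"ay": 0,"az": 0},{"jaw": 0,"tx": 0,"ty": 0,"tz": 0,"ax": 0,"ay": 0,"az": 0},{"jaw": 0,"tx": 0,"ty": 0,"tz": 0,"ax": 0,"ay": 0,"az": 0}])

```text
time: 18.55
tool_pos: [0.5209, -0.051, 0.2695]
ee_rot: [-3.139, -0.522, 0.336]
wrist_force: [-0.2, -0.9, -0.1]
width: 0.0103
```

```bash
python3 - <<'E'
from h import *
np.set_printoptions(precision=4,suppress=True)
st()
p,d=snapshot('wrist'); X=cloud('wrist',d); np.savez('s1.npz',p=p,d=d)
hsv=cv2.cvtColor(p,cv2.COLOR_RGB2HSV); m=(hsv[...,0]>105)&(hsv[...,0]<130)&(hsv[...,1]>120)&(d>0)
q=X[m]-fN; L=np.c_[q@xN,q@yN,-q@zN]*1e3; k=(abs(L[:,0])<30)&(abs(L[:,1])<30); L=L[k]; print(len(L),L.min(0),L.max(0))
t=L[L[:,2]>np.percentile(L[:,2],95)-4]; print('top face',len(t),t.mean(0),t.std(0),(t.min(0)+t.max(0))/2)
im=p[120:300,180:380].copy()
t2,_=snapshot('top'); cv2.imwrite('pics/s1.png',np.hstack([cv2.resize(im,(400,360),interpolation=2),cv2.resize(t2[140:240,250:350],(360,360),interpolation=2)])[:,:,::-1])
E
```

```text
t 18.55 off x,y,s mm [  0.21   0.28 197.89] F x,y,z tool [-0.49  0.74 -0.14] w 0.0103
[0.0011 0.0009 0.0806] [-0.0022  0.0019 -0.0014]
1124 [-12.4994 -16.3667 104.7436] [ 16.7261  18.1428 134.1156]
top face 574 [  0.129    0.9326 132.5229] [5.8364 5.8453 0.7373] [ -0.6759   0.8849 131.8643]
```

View pics/s1.png

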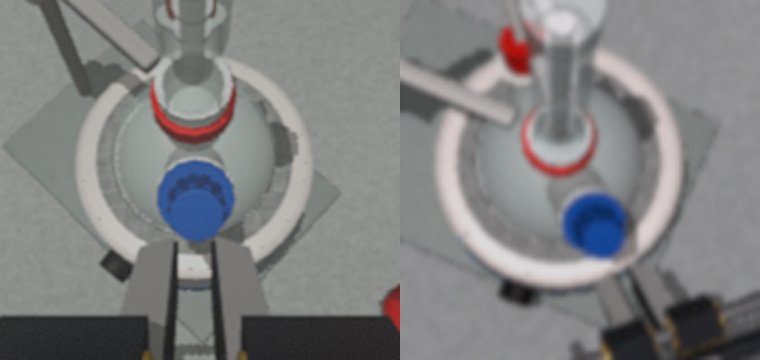

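step_arm(steps=[{"jaw": 0,"tx": 0.0003,"ty": 0.0005,"tz": 0.015,"ax": -0.002,"ay": 0.002,"az": 0},{"jaw": 0,"tx": 0.0003,"ty": 0.0005,"tz": 0.03,"ax": -0.002,"ay": 0.002,"az": 0},{"jaw": 0,"tx": 0.0003,"ty": 0.0005,"tz": 0.044,"ax": -0.002,"ay": 0.002,"az": 0},{"jaw": 0,"tx": 0.0003,"ty": 0.0005,"tz": 0.051,"ax": -0.002,"ay": 0.002,"az": 0},{"jaw": 0,"tx": 0.0003,"ty": 0.0005,"tz": 0.053,"ax": -0.002,"ay": 0.002,"az": 0},{"jaw": 0,"tx": 0.0003,"ty": 0.0005,"tz": 0.053,"ax": -0.002,"ay": 0.002,"az": 0}])

```text
time: 19.25
tool_pos: [0.5463, -0.0424, 0.2239]
ee_rot: [-3.141, -0.524, 0.336]
wrist_force: [0.6, 0.2, -0.3]
width: 0.0001
```

```bash
python3 -c "
from h import *
st()"
```

```text
t 19.25 off x,y,s mm [  0.68   0.65 145.05] F x,y,z tool [0.45 0.02 0.57] w 0.0001
[0.0005 0.0004 0.0277] [-0.0003 -0.0002 -0.0011]
```

Closed and 4–5 mm above the grip's top. Press down gradually.

step_arm(steps=[{"jaw": 0,"tx": 0,"ty": 0,"tz": 0.002,"ax": 0,"ay": 0,"az": 0},{"jaw": 0,"tx": 0,"ty": 0,"tz": 0.004,"ax": 0,"ay": 0,"az": 0},{"jaw": 0,"tx": 0,"ty": 0,"tz": 0.005,"ax": 0,"ay": 0,"az": 0},{"jaw": 0,"tx": 0,"ty": 0,"tz": 0.005,"ax": 0,"ay": 0,"az": 0}])

```text
time: 19.65
tool_pos: [0.5488, -0.0417, 0.22]
ee_rot: [-3.141, -0.525, 0.336]
wrist_force: [-0.2, 0.7, 0.5]
width: 0.0004
```

```bash
python3 -c "
from h import *
st()"
```

```text
t 19.65 off x,y,s mm [  0.98   0.8  140.33] F x,y,z tool [ 0.3  -0.75 -0.39] w 0.0004
[0.0002 0.0002 0.023 ] [ 0.0002 -0.0008 -0.001 ]
```

step_arm(steps=[{"jaw": 0,"tx": 0,"ty": 0,"tz": 0.001,"ax": 0,"ay": 0,"az": 0},{"jaw": 0,"tx": 0,"ty": 0,"tz": 0.002,"ax": 0,"ay": 0,"az": 0},{"jaw": 0,"tx": 0,"ty": 0,"tz": 0.002,"ax": 0,"ay": 0,"az": 0}])

```text
time: 19.95
tool_pos: [0.5497, -0.0415, 0.2191]
ee_rot: [3.141, -0.525, 0.337]
wrist_force: [-4.7, -1.7, 5.1]
width: 0.0007
```

step_arm(steps=[{"jaw": 0,"tx": 0,"ty": 0,"tz": 0.001,"ax": 0,"ay": 0,"az": 0},{"jaw": 0,"tx": 0,"ty": 0,"tz": 0.0015,"ax": 0,"ay": 0,"az": 0},{"jaw": 0,"tx": 0,"ty": 0,"tz": 0.0015,"ax": 0,"ay": 0,"az": 0}])

```text
time: 20.25
tool_pos: [0.55, -0.0415, 0.2189]
ee_rot: [3.14, -0.525, 0.338]
wrist_force: [-8.4, -1.2, 7.4]
width: 0.0001
```

```bash
python3 -c "
from h import *
st()"
```

```text
t 20.25 off x,y,s mm [  1.47   0.98 138.79] F x,y,z tool [ -3.5   -1.61 -10.61] w 0.0001
[-0.0003 -0.      0.0215] [ 0.0014 -0.001   0.0004]
```

step_arm(steps=[{"jaw": 0,"tx": -0.0003,"ty": 0,"tz": 0.0015,"ax": 0,"ay": 0,"az": 0},{"jaw": 0,"tx": -0.0003,"ty": 0,"tz": 0.002,"ax": 0,"ay": 0,"az": 0},{"jaw": 0,"tx": -0.0003,"ty": 0,"tz": 0.002,"ax": 0,"ay": 0,"az": 0}])

```text
time: 20.55
tool_pos: [0.5502, -0.0414, 0.2187]
ee_rot: [3.138, -0.525, 0.339]
wrist_force: [-9.7, -2.2, 9.7]
width: 0.0003
```

```bash
python3 -c "
from h import *
st()"
```

```text
t 20.55 off x,y,s mm [  1.49   1.   138.53] F x,y,z tool [ -3.74  -1.15 -13.33] w 0.0003
[-0.0003 -0.      0.0212] [ 0.0023 -0.0008  0.0017]
```

step_arm(steps=[{"jaw": 0,"tx": -0.0004,"ty": 0,"tz": 0.002,"ax": 0,"ay": 0,"az": 0},{"jaw": 0,"tx": -0.0004,"ty": 0,"tz": 0.0025,"ax": 0,"ay": 0,"az": 0},{"jaw": 0,"tx": -0.0004,"ty": 0,"tz": 0.003,"ax": 0,"ay": 0,"az": 0},{"jaw": 0,"tx": -0.0004,"ty": 0,"tz": 0.003,"ax": 0,"ay": 0,"az": 0}])

```text
time: 20.95
tool_pos: [0.5505, -0.0414, 0.2184]
ee_rot: [3.136, -0.524, 0.341]
wrist_force: [-14.0, -2.2, 12.6]
width: 0.0003
```

```bash
python3 -c "
from h import *
st()"
```

```text
t 20.95 off x,y,s mm [  1.63   1.04 138.13] F x,y,z tool [ -5.77  -2.56 -17.86] w 0.0003
[-0.0004 -0.0001  0.0208] [ 0.0035 -0.0007  0.0034]
```

step_arm(steps=[{"jaw": 0,"tx": -0.0008,"ty": 0,"tz": 0.003,"ax": -0.003,"ay": 0,"az": -0.003},{"jaw": 0,"tx": -0.0008,"ty": 0,"tz": 0.0035,"ax": -0.003,"ay": 0,"az": -0.003},{"jaw": 0,"tx": -0.0008,"ty": 0,"tz": 0.004,"ax": -0.003,"ay": 0,"az": -0.003},{"jaw": 0,"tx": -0.0008,"ty": 0,"tz": 0.004,"ax": -0.003,"ay": 0,"az": -0.003}])

```text
time: 21.35
tool_pos: [0.5507, -0.0413, 0.2181]
ee_rot: [3.128, -0.525, 0.347]
wrist_force: [-18.8, -2.7, 15.3]
width: 0.0004
```

```bash
python3 -c "
from h import *
st()"
```

```text
t 21.35 off x,y,s mm [  1.69   1.06 137.78] F x,y,z tool [ -8.45  -3.63 -22.56] w 0.0004
[-0.0005 -0.0002  0.0205] [ 0.0081 -0.0008  0.0088]
```

step_arm(steps=[{"jaw": 0,"tx": -0.001,"ty": 0,"tz": -0.002,"ax": -0.008,"ay": 0,"az": -0.008},{"jaw": 0,"tx": -0.001,"ty": 0,"tz": -0.02,"ax": -0.008,"ay": 0,"az": -0.008},{"jaw": 0,"tx": -0.001,"ty": 0,"tz": -0.045,"ax": -0.008,"ay": 0,"az": -0.008},{"jaw": 0,"tx": -0.001,"ty": 0,"tz": -0.06,"ax": -0.008,"ay": 0,"az": -0.008},{"jaw": 0,"tx": -0.001,"ty": 0,"tz": -0.06,"ax": -0.008,"ay": 0,"az": -0.008},{"jaw": 0,"tx": -0.001,"ty": 0,"tz": -0.06,"ax": -0.008,"ay": 0,"az": -0.008}])

```text
time: 21.95
tool_pos: [0.5214, -0.0511, 0.2688]
ee_rot: [3.116, -0.524, 0.356]
wrist_force: [0.3, -0.2, -0.2]
width: 0.0007
```

```bash
cat > m.py <<'E'
from h import *
np.set_printoptions(precision=2,suppress=True)
st(); p,d=snapshot('wrist'); np.savez('s2.npz',p=p,d=d)
def meas(p,d,X):
    hsv=cv2.cvtColor(p,cv2.COLOR_RGB2HSV); m=(hsv[...,0]>105)&(hsv[...,0]<130)&(hsv[...,1]>120)&(d>0)
    q=X-fN; L=np.stack([q@xN,q@yN,-q@zN],-1)*1e3
    k=m&(abs(L[...,0])<30)&(abs(L[...,1])<30)&(L[...,2]>95)&(L[...,2]<145); P=L[k]
    t=P[(P[:,2]>122)&(np.hypot(P[:,0],P[:,1])<9)]
    c=np.linalg.lstsq(np.c_[t[:,:2],np.ones(len(t))],t[:,2],rcond=None)[0]
    print('top n',len(t),'median s',np.median(t[:,2]),'plane',c)
    r=np.hypot(P[:,0],P[:,1]-.9); g=P[(r>15)&(r<17.5)]; print('collar n',len(g),'s',np.median(g[:,2]),g.std(0))
    # rim pixels beside the collar, any colour
    Q=L[(d>0)&(abs(L[...,2]-98)<25)]; r=np.hypot(Q[:,0],Q[:,1]-.9); h=Q[(r>12)&(r<19)]
    print('hist s',np.histogram(h[:,2],bins=np.arange(84,112,2)))
    return L[k]
meas(p,d,cloud('wrist',d))
p,d=snapshot('top'); meas(p,d,cloud('top',d)); np.savez('s2t.npz',p=p,d=d)
E
python3 m.py; python3 - <<'E'
E
```

```text
t 21.95 off x,y,s mm [  0.3    0.56 197.09] F x,y,z tool [0.1  0.31 0.3 ] w 0.0007
[ 0.   -0.    0.08] [ 0.02 -0.    0.02]
top n 338 median s 128.9423092768987 plane [  0.    -0.02 128.94]
collar n 150 s 102.8228172166746 [ 7.9  12.81  0.72]
hist s (array([  0,   0,   0,   0,   5,  14,  19,  24,  54, 304,  20,   2,   4]), array([ 84,  86,  88,  90,  92,  94,  96,  98, 100, 102, 104, 106, 108,
       110]))
top n 56 median s 129.16707235928317 plane [ -0.01  -0.07 128.7 ]
collar n 49 s 103.6157798809437 [ 7.84 10.7   6.72]
hist s (array([ 4,  5,  1,  0,  1,  0,  3,  4, 17, 40, 21,  8,  5]), array([ 84,  86,  88,  90,  92,  94,  96,  98, 100, 102, 104, 106, 108,
       110]))
```

```bash
python3 - <<'E'
from h import *
np.set_printoptions(precision=2,suppress=True)
def rim(X,d,tag):
    q=X-fN; L=np.stack([q@xN,q@yN,-q@zN],-1)*1e3
    k=(d>0)&(abs(L[...,2]-98)<6); Q=L[k]; r=np.hypot(Q[:,0],Q[:,1]-.9)
    for a,b in[(14,16),(16,18)]:
        h=Q[(r>a)&(r<b)]; print(tag,a,b,len(h),np.median(h[:,2]),np.percentile(h[:,2],[20,80]),h.mean(0))
D=np.load('n_top.npz'); rim(cloud('top',D['d']),D['d'],'top')
o=get_obs(); R0=Ro.from_euler('xyz',o['ee_rot']).as_matrix(); K,co,Rc=cm('wrist')
t=R0.T@(co-o['tool_pos']); Rr=R0.T@Rc
R1=Ro.from_euler('xyz',[3.141,-.523,.336]).as_matrix(); p1=np.array([.512,-.0545,.2847])
D=np.load('n_wrist.npz'); d=D['d']; v,u=np.mgrid[:420,:560]
P=np.stack([(u-K[0,2])/K[0,0]*d,(v-K[1,2])/K[1,1]*d,d],-1)@(R1@Rr).T+p1+R1@t
rim(P,d,'wrist')
E
```

```text
top 14 16 30 96.5767147589213 [95.16 97.84] [-6.07  3.97 96.47]
top 16 18 30 97.29816533707562 [96.2  98.13] [-0.36 -0.58 97.14]
wrist 14 16 118 97.3957856883613 [96.31 98.26] [ 3.12  3.02 97.11]
wrist 16 18 163 98.2239085129623 [97.64 98.76] [ 4.98  0.67 98.14]
```

step_arm(steps=[{"jaw": 0,"tx": -0.001,"ty": 0,"tz": 0.02,"ax": 0.02,"ay": 0,"az": 0.02},{"jaw": 0,"tx": -0.001,"ty": 0,"tz": 0.04,"ax": 0.02,"ay": 0,"az": 0.02},{"jaw": 0,"tx": -0.001,"ty": 0,"tz": 0.054,"ax": 0.02,"ay": 0,"az": 0.02},{"jaw": 0,"tx": -0.001,"ty": 0,"tz": 0.057,"ax": 0.02,"ay": 0,"az": 0.02},{"jaw": 0,"tx": -0.001,"ty": 0,"tz": 0.057,"ax": 0.02,"ay": 0,"az": 0.02}])

```text
time: 22.55
tool_pos: [0.5471, -0.042, 0.2164]
ee_rot: [-3.132, -0.52, 0.332]
wrist_force: [0.5, 0.4, 0.7]
width: 0.0004
```

```bash
python3 -c "
from h import *
st()"
```

```text
t 22.55 off x,y,s mm [ -2.36   0.5  138.05] F x,y,z tool [ 0.9  -0.17 -0.3 ] w 0.0004
[0.0036 0.0006 0.0207] [-0.0074  0.0033 -0.0042]
```

step_arm(steps=[{"jaw": 0,"tx": 0.001,"ty": 0,"tz": 0.001,"ax": -0.005,"ay": 0.003,"az": -0.004},{"jaw": 0,"tx": 0.001,"ty": 0,"tz": 0.002,"ax": -0.005,"ay": 0.003,"az": -0.004},{"jaw": 0,"tx": 0.001,"ty": 0,"tz": 0.003,"ax": -0.005,"ay": 0.003,"az": -0.004},{"jaw": 0,"tx": 0.001,"ty": 0,"tz": 0.003,"ax": -0.005,"ay": 0.003,"az": -0.004}])

```text
time: 22.95
tool_pos: [0.5487, -0.0416, 0.2161]
ee_rot: [-3.141, -0.523, 0.339]
wrist_force: [-8.9, -1.7, 7.9]
width: 0.0009
```

```bash
python3 -c "
from h import *
st()"
```

```text
t 22.95 off x,y,s mm [ -1.03   0.7  137.  ] F x,y,z tool [ -3.78  -1.37 -11.27] w 0.0009
[0.0022 0.0003 0.0197] [-0.0009  0.0004  0.0013]
```

step_arm(steps=[{"jaw": 0,"tx": -0.001,"ty": 0,"tz": 0.002,"ax": 0,"ay": 0,"az": 0},{"jaw": 0,"tx": -0.001,"ty": 0,"tz": 0.0025,"ax": 0,"ay": 0,"az": 0},{"jaw": 0,"tx": -0.001,"ty": 0,"tz": 0.003,"ax": 0,"ay": 0,"az": 0},{"jaw": 0,"tx": -0.001,"ty": 0,"tz": 0.003,"ax": 0,"ay": 0,"az": 0}])

```text
time: 23.35
tool_pos: [0.5488, -0.0417, 0.2161]
ee_rot: [3.139, -0.524, 0.341]
wrist_force: [-12.3, -2.0, 10.9]
width: 0.0008
```

```bash
python3 -c "
from h import *
st()"
```

```text
t 23.35 off x,y,s mm [ -0.98   0.75 136.95] F x,y,z tool [ -5.19  -2.17 -15.55] w 0.0008
[0.0022 0.0002 0.0196] [ 0.0007 -0.0007  0.0032]
```

step_arm(steps=[{"jaw": 0,"tx": -0.001,"ty": 0,"tz": 0.003,"ax": 0,"ay": 0,"az": -0.003},{"jaw": 0,"tx": -0.001,"ty": 0,"tz": 0.004,"ax": 0,"ay": 0,"az": -0.003},{"jaw": 0,"tx": -0.001,"ty": 0,"tz": 0.004,"ax": 0,"ay": 0,"az": -0.003}])

```text
time: 23.65
tool_pos: [0.549, -0.0416, 0.2161]
ee_rot: [3.134, -0.525, 0.348]
wrist_force: [-15.9, -1.7, 14.7]
width: 0.0005
```

```bash
python3 -c "
from h import *
st()"
```

```text
t 23.65 off x,y,s mm [ -0.81   0.82 136.83] F x,y,z tool [ -6.1   -3.63 -20.52] w 0.0005
[0.002  0.0001 0.0195] [ 0.0028 -0.0016  0.0089]
```

step_arm(steps=[{"jaw": 0,"tx": -0.001,"ty": 0,"tz": -0.003,"ax": 0,"ay": 0,"az": 0},{"jaw": 0,"tx": -0.001,"ty": 0,"tz": -0.02,"ax": 0,"ay": 0,"az": 0},{"jaw": 0,"tx": -0.001,"ty": 0,"tz": -0.05,"ax": 0,"ay": 0,"az": 0},{"jaw": 0,"tx": -0.001,"ty": 0,"tz": -0.09,"ax": 0,"ay": 0,"az": 0},{"jaw": 0,"tx": -0.001,"ty": 0,"tz": -0.1,"ax": 0,"ay": 0,"az": 0},{"jaw": 0,"tx": -0.001,"ty": 0,"tz": -0.1,"ax": 0,"ay": 0,"az": 0}])

```text
time: 24.25
tool_pos: [0.5014, -0.0589, 0.3042]
ee_rot: [3.13, -0.529, 0.348]
wrist_force: [0.7, -0.4, 0.1]
width: 0.0002
```

```bash
python3 m.py; python3 - <<'E'
from h import *
p=np.load('s2.npz')['p']; s,_=snapshot('scene'); 
W=cv2.resize(p[180:260,230:330],(400,320),interpolation=2); S=cv2.resize(s[170:350,130:430],(400,240),interpolation=2)
t,_=snapshot('top'); T=cv2.resize(t[100:320,110:460],(400,251),interpolation=2)
im=np.zeros((571,800,3),np.uint8); im[:320,:400]=W; im[:240,400:]=S; im[320:571,:400]=T; save('f.png',im)
E
```

```text
t 24.25 off x,y,s mm [ -0.64   1.32 238.48] F x,y,z tool [0.52 0.6  0.16] w 0.0002
[ 0.   -0.    0.12] [ 0.01 -0.01  0.01]
top n 255 median s 126.57796275410755 plane [  0.    -0.02 126.52]
collar n 63 s 100.78384910862962 [ 7.73 13.38  0.71]
hist s (array([  0,   0,   0,   3,   7,  13,  15,  63, 179,   8,   2,   1,   1]), array([ 84,  86,  88,  90,  92,  94,  96,  98, 100, 102, 104, 106, 108,
       110]))
top n 57 median s 127.68497815255922 plane [ -0.03  -0.05 127.68]
collar n 38 s 102.10169763758032 [ 7.86 11.53  6.38]
hist s (array([ 6,  3,  2,  0,  0,  1,  2, 12, 39, 26, 13,  5,  4]), array([ 84,  86,  88,  90,  92,  94,  96,  98, 100, 102, 104, 106, 108,
       110]))
```

View pics/f.png

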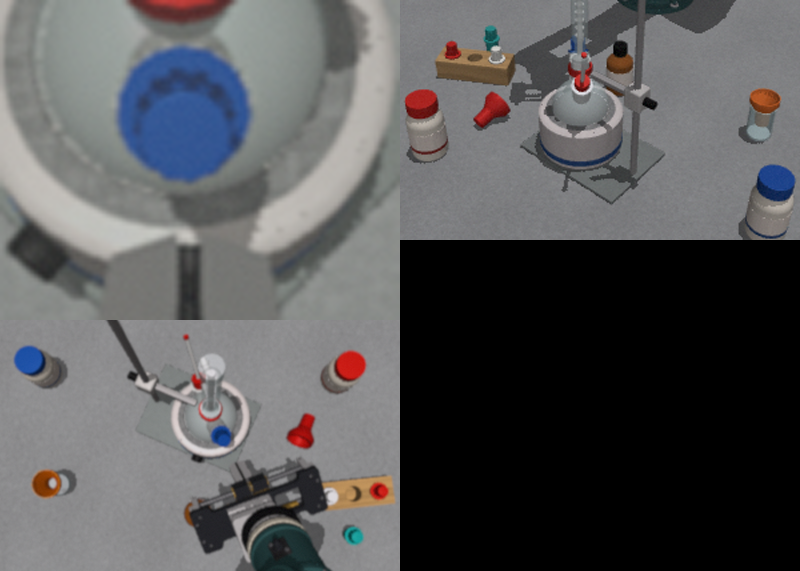

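step_arm(steps=[{"jaw": 0,"tx": 0.0005,"ty": 0,"tz": 0.04,"ax": 0.01,"ay": -0.006,"az": 0.01},{"jaw": 0,"tx": 0.0005,"ty": 0,"tz": 0.075,"ax": 0.01,"ay": -0.006,"az": 0.01},{"jaw": 0,"tx": 0.0005,"ty": -0.0005,"tz": 0.092,"ax": 0.01,"ay": -0.006,"az": 0.01},{"jaw": 0,"tx": 0.0005,"ty": -0.0005,"tz": 0.098,"ax": 0.01,"ay": -0.006,"az": 0.01},{"jaw": 0,"tx": 0.0005,"ty": -0.0005,"tz": 0.098,"ax": 0.01,"ay": -0.006,"az": 0.01},{"jaw": 0,"tx": 0.0005,"ty": -0.0005,"tz": 0.098,"ax": 0.01,"ay": -0.006,"az": 0.01}])

```text
time: 25.05
tool_pos: [0.5436, -0.0403, 0.213]
ee_rot: [-3.127, -0.508, 0.336]
wrist_force: [-18.6, -2.7, 10.2]
width: 0.0008
```

```bash
python3 -c "
from h import *
st()"
```

```text
t 25.05 off x,y,s mm [ -6.42  -2.31 136.55] F x,y,z tool [-10.91  -3.59 -18.06] w 0.0008
[0.0079 0.0036 0.0191] [-0.0142  0.0162 -0.001 ]
```

step_arm(steps=[{"jaw": 0,"tx": 0,"ty": 0,"tz": -0.003,"ax": 0,"ay": 0,"az": 0},{"jaw": 0,"tx": 0,"ty": 0,"tz": -0.02,"ax": 0,"ay": 0,"az": 0},{"jaw": 0,"tx": -0.01,"ty": 0,"tz": -0.06,"ax": 0,"ay": 0,"az": 0},{"jaw": 0,"tx": -0.02,"ty": 0,"tz": -0.1,"ax": 0,"ay": 0,"az": 0},{"jaw": 0,"tx": -0.02,"ty": 0,"tz": -0.1,"ax": 0,"ay": 0,"az": 0},{"jaw": 0,"tx": -0.02,"ty": 0,"tz": -0.1,"ax": 0,"ay": 0,"az": 0},{"jaw": 0,"tx": -0.02,"ty": 0,"tz": -0.1,"ax": 0,"ay": 0,"az": 0}])

```text
time: 25.75
tool_pos: [0.4815, -0.0629, 0.288]
ee_rot: [-3.123, -0.505, 0.335]
wrist_force: [-0.6, 0.2, -0.0]
width: 0.0005
```

```bash
python3 m.py; python3 - <<'E'
from h import *
D=np.load('s2.npz'); p,d=D['p'],D['d']; X=cloud('wrist',d)
np.set_printoptions(precision=2,suppress=True)
q=X-fN; L=np.stack([q@xN,q@yN,-q@zN],-1)*1e3
hsv=cv2.cvtColor(p,cv2.COLOR_RGB2HSV); m=(hsv[...,0]>105)&(hsv[...,0]<130)&(hsv[...,1]>120)&(d>0)
k=m&(L[...,2]>122)&(np.hypot(L[...,0],L[...,1])<14); t=L[k]; print('grip centre',(t.min(0)+t.max(0))/2,t.mean(0))
E
```

```text
t 25.75 off x,y,s mm [-26.11  -1.44 234.53] F x,y,z tool [-0.46 -0.36 -0.24] w 0.0005
[0.03 0.   0.12] [-0.02  0.02 -0.  ]
top n 274 median s 128.06921851229077 plane [ -0.01  -0.02 128.12]
collar n 140 s 102.08208541145797 [ 9.   12.44  0.69]
hist s (array([  0,   0,   0,   0,   0,   5,  14,  12, 169, 170,   2,   0,   5]), array([ 84,  86,  88,  90,  92,  94,  96,  98, 100, 102, 104, 106, 108,
       110]))
top n 60 median s 127.31425883679988 plane [ -0.01  -0.05 127.34]
collar n 42 s 101.72287477313832 [ 8.11 11.24  4.46]
hist s (array([ 6,  4,  0,  0,  0,  1,  1, 13, 43, 27,  7,  5,  4]), array([ 84,  86,  88,  90,  92,  94,  96,  98, 100, 102, 104, 106, 108,
       110]))
grip centre [ -0.3    0.61 126.53] [  0.08   0.43 127.76]
```

```bash
python3 -c "
from bench import *
print(get_obs()['wrist_force'], get_obs()['time']); print(close_job())"
```

```text
[0.62670519 0.78723008 0.22467981] 25.85
the job is handed in; nothing more can be done
None
```

The flask is closed and the job is handed in at 25.9 s of the 67 s allowed. The orange funnel stands stem down in the beaker. The blue stopper was set loosely in the neck, let go, and pressed down with the closed fingertips.

**Stopper:** The wrist camera puts its top 128.1 mm and its collar top 102.1 mm from the flask's centre along the neck; fully home would be 128 and 102. It shows no tilt. The last presses moved the tool only 0.1–0.2 mm for about 5 N more, so the collar appears to be on the rim.

**Surroundings:** The last overview pictures, taken before the final press, show the funnel upright in the beaker. The red and white stoppers are still in the block, and the bottles and jars appear to be where they were. The arm ended clear of everything.

**What disagreed:**
- **Top camera:** it reads the stopper's top about 0.8 mm lower than the wrist camera, which is within calibration error.
- **Force:** the first round of pressing reached 22.6 N along the neck, above the stated 10–18 N. It still left the stopper about 1 mm high, and a second round at about 20 N finished it.
- **Off-centre press:** the final check press landed about 6 mm off centre at 18 N. The stopper still measured straight and seated afterwards.

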